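Put the okey table's tea things away in the tray cabinet and lock it

ROBOT

A 6-joint arm with a two-finger parallel gripper is mounted at the origin on the work surface. World frame = base frame: x ahead of the robot, y to its left, z up, the work surface at z = 0. Lengths are in mm, angles in rad, forces in N, time in s.
With the tool pointing down it reaches from about 375 to 900 mm from the base axis. Payload 3.1 kg.
Tool frame: the origin (TCP) lies at the very end of the fingers, on their centre line; the grasp point (between the pads) lies ctrl.hold_point_z behind it (ctrl.hold_point_z is the distance from the TCP to the grasp point, in mm); y points along the fingers, x is the direction in which the jaws open and shut, and the axes are right-handed (so a half turn about y gives the same grasp; the last joint's range is limited). The gripper opens to 85 mm and grips with 20 to 120 N. Pads are 22 mm wide; open, the fingers measure 114 mm over their backs; the gripper's body (76 mm by 85 mm) begins 54 mm behind the grasp point. The pads swing forward as they close: fully open they stand 13 mm farther back than shut.
Start: joints at [-1.355, 0.527, 1.433, -0, 1.181, -0.178], TCP at [240.41, -576.888, 231.31] pointing down, gripper open.
Joint ranges: [-3.08, 3.08], [-0.75, 2.2], [0.22, 2.44], [-1.43, 4.57], [0, 2.65], [-2.85, 2.85]. Speed limits (rad/s): [2.79, 2.79, 3.14, 3.14, 3.14, 3.14].

INTERFACE

Orientations are given as a rotation vector (axis times angle).
In Python, from rig import readout, imaging, job, ctrl gives the robot as it stands.
- The arm moves only by the tool send_rows, never from a script. Its argument "commands" is one flat list of numbers, 7 for each row, row after row: the shift along the tool's x, y, z in mm, then the turn, a rotation vector about the tool's x, y, z in degrees, then the opening, from 0 (shut) to 1 (fully open). In form: [x, y, z, wx, wy, wz, gripper, x, y, z, wx, wy, wz, gripper, ...]. A call has 1 to 20 rows; each row is the pose to reach, as a shift and turn from the pose measured when the call began, along the tool's axes at that moment; what a row does not reach only later rows make up. A row lasts 1/10 s, in which the tool goes at most 50 mm and 8.59 degrees, less where a joint would pass 70% of its speed; a pose out of reach is approached as far as the arm can. A call with a gripper value outside its range is refused whole. The fingers move at their own pace and stop on an object; "force" is the grip in N (left out, the last holds). Time passes only in rows, so rows that repeat a pose let the fingers close. It gives the time, the measured TCP pose, the force and the opening at its end, in the units of the state.
- readout.get_obs(): the state, without advancing time (a new reading comes with each control period).
- imaging.snapshot(name): name is "scene" or "side" or "wrist"; returns the picture (400x640x3 uint8, red, green, blue); there is no depth.
- imaging.camera_info(name): a dict with "fx", "fy", "cx", "cy" (pixels), "R" (3x3) and "t" (3): a world point X has camera coordinates R X + t. Camera axes: x right, y down, z forward; pixel columns grow to the right and rows downward; lengths in mm; the calibration is good to about 2 mm. A picture is of the moment at which its call begins: read the wrist's pose just before it. camera_info takes no time and is no camera call; for the wrist camera it gives the pose at the moment of the call.
- job.job_done(): hands the job in, once; it reports no verdict.
The state is a dict: "clock": time; "joint_pos": joint angles; "qvel": joint speeds; "tau": joint torques, N m; "tool_pos": TCP position; "tcp_rot": TCP orientation; "force": force on the tool from outside, world axes, zero at the start; "ft_torque": the same for the moment, N m; "width": finger opening in mm.
Only numpy, scipy, OpenCV 4.12 (cv2) and the standard library are available. Lean on these libraries where they do the work, as an engineer would, in place of code of your own. Each camera call takes 0.05 s, during which the arm holds its last target.

TASK

Clear this okey table: lay every coaster, ashtray, tile box and strainer bowl that is out, the right way up, fully down in the nest of its own shape and size in the cabinet's pulled-out tray, and let go. Then push the loaded tray fully home, swing the door shut until it seats on its catch, and last turn the steel lock collar on top of the hinge post clockwise until its black pointer is at the brass mark. Not every item is out each time, an item may get knocked aside while you work, and the amber cup and the white sugar pot stay standing where they are.

Things in the scene. Friction and masses are not known exactly. Their poses are not given: they have to be found in the camera images.
- cab: Low teak cabinet, 190 deep (x) x 270 wide (y) x 90 mm high; origin at the centre of its underside, z up; its open front faces its own -x, roughly the robot. The tray slides out of the front; the door hangs on a steel post at the front left corner (axis at x -103, y +145 mm in this frame); a brass catch block (30 x 22 mm, 74 mm high) stands at the front right corner (x -104, y -154).
- tray (a joint): How far the tray is pulled out towards the cabinet's -x, m: 0 home (hard stop), 0.18 fully out. Slides at about 3 N, stays where left. Its floor plate is 170 (x) x 225 (y) mm with no side walls, its top 24 mm above the table, with four nests 7 mm deep and 3 mm wider than their items all round. The cabinet's roof clears loaded items.
- tray_lip (a point): Middle of the top edge of the tray's dark upright front board (front face, 225 mm wide, 8 mm thick, top 56 mm above the table): the place to push the tray home towards the cabinet's +x. When the tray is home this face is 2 mm inside the cabinet's front edge. Axes as the cabinet.
- nest_coaster (a point): Centre of the floor of the round 68 mm nest, front right in the tray, 17 mm above the table; axes as the cabinet.
- nest_ashtray (a point): Centre of the floor of the square 66 x 66 mm nest, rear right in the tray (sides along the cabinet's axes).
- nest_tilebox (a point): Centre of the floor of the oblong nest, front left in the tray, 86 mm along the cabinet's x and 44 mm along y.
- nest_strainer (a point): Centre of the floor of the small round 56 mm nest, rear left in the tray.
- door (a joint): Door angle, rad: 0 shut and seated; grows as it opens towards the robot and on round to the left; starts about 2.1, swung clear to the left: push its outer face (then looking left and away) round through 2 rad. Light friction. In the last 12 mm of the edge's travel a spring ball resists with about 4 N at the free edge, then pulls it shut; short of that it springs back to about 0.04.
- door_hinge (a point): On the hinge axis at half the door's height (46 mm up). Its axes turn with the door: the panel reaches 279 mm along its own -y; its outer face is 7 mm towards its own -x. Panel 14 mm thick, from 6 to 86 mm above the table. A brass knob sticks 30 mm out of the outer face at 250 mm from the axis, 58 mm up.
- door_edge (a point): Free edge of the door's outer face, at half its height; axes as the door.
- collar (a joint): Lock collar angle, rad: grows clockwise seen from above. 0: pointer 1.3 rad anticlockwise of the cabinet's +x. 1.3 (a stop): pointer along the cabinet's +x, at the brass mark on the cabinet's top; locked means over 1.18. Starts at 0 to 0.3; turns at about 0.05 Nm, stays where left.
- collar_grip (a point): On the collar's axis (on top of the hinge post), at mid height of its upright grip bar: bar 46 mm long, 11 mm wide, 18 mm high (from 106 to 124 mm above the table), on a 36 mm round collar. The bar lies along the pointer; the black pointer line is at one end of its top.
- coaster: Round beech coaster, 62 mm across, 16 mm thick, cork inlay on top; origin at the centre of its underside, z up. May be absent (None).
- ashtray: Square black ceramic ashtray, 60 x 60 mm, 26 mm high, hollow above; origin at the centre of its underside, sides along its x and y. May be absent.
- tilebox: Closed teak tile box, 80 mm long (its x), 38 mm wide (its y), 32 mm high, pale lid (lid 34 mm wide from 26 mm up); origin at the centre of its underside. May be absent.
- strainer: Steel tea strainer bowl, round, 50 mm across, 28 mm high, straight sides; origin at the centre of its underside. May be absent.
- cup: Amber glass cup, 58 mm across, 52 mm high, to be left alone; origin at the centre of its underside.
- sugar_pot: White sugar pot with a lid, 60 mm across, 57 mm high, to be left alone; origin at the centre of its underside.

How it is judged:
By the outcome, as a careful person would: the job done as asked, in the order asked, and still so for the second after the job is handed in, with the robot touching nothing.
Of coaster, ashtray, tilebox, strainer only 3 to 4 are there at a start; the rules pass over those that are not, and their reading is None.
At some moment in a run one of coaster, ashtray, tilebox, strainer may be knocked a few centimetres aside while the robot is not near it.
Once in a run the grip may slacken for a moment while it holds something.
It also fails if it takes over 208 s, if anything falls off the work surface, if the arm or the gripper's body presses on something with over 40 N, if the wrist force passes 120 N, or if a joint passes its speed limit or range.

## Working session

There is one attempt and no reset: what is moved stays moved. The work goes in short steps, Python scripts to look and compute and a tool call to move; the robot and the scene stay as the last step left them, time stands still between calls to the robot, and variables do not carry over. Pictures are saved under pics/ and viewed, and the job is handed in when it is done.

Besides the shell and the picture viewer there is one more tool, called after "Request:" by a JSON object that holds its "name" and its "arguments", one argument or row to a line. send_rows: Moves the arm, as the interface text tells. Its arguments: {"type":"object","properties":{"commands":{"type":"array","items":{"type":"number"}},"force":{"type":"number"}},"required":["commands"]}

```bash
ls; mkdir -p pics
python3 - <<'E'
from rig import readout, imaging, job, ctrl
import cv2
print(readout.get_obs()); print(ctrl.hold_point_z, dir(ctrl))
for n in ["scene","side","wrist"]:
    im=imaging.snapshot(n); cv2.imwrite(f"pics/a_{n}.png",im[:,:,::-1]); c=imaging.camera_info(n); print(n,c)
E
```

```text
pics
{'clock': 0.0, 'joint_pos': array([-1.35449783e+00,  5.28466981e-01,  1.43390832e+00, -1.16956501e-05,
        1.18138441e+00, -1.78498731e-01]), 'qvel': array([ 1.33210630e-03,  6.43729953e-04, -9.99741531e-04, -5.60679291e-05,
        1.04618152e-03,  8.38401954e-04]), 'tau': array([-1.67033568e-04, -4.42352021e+01, -1.78026581e+01, -2.15723244e-04,
        8.46408686e-03, -4.26760963e-06]), 'tool_pos': array([ 240.2570192 , -576.20111618,  230.33119806]), 'tcp_rot': array([-1.36896586,  0.91474577, -0.91216277]), 'force': array([-0.03604573, -0.37460234,  0.58772822]), 'ft_torque': array([-0.03348739,  0.01834061,  0.03903339]), 'width': 85.07874303411884}
18.700000000000003 ['IKError', '__class__', '__delattr__', '__dict__', '__dir__', '__doc__', '__eq__', '__format__', '__ge__', '__getattribute__', '__getstate__', '__gt__', '__hash__', '__init__', '__init_subclass__', '__le__', '__lt__', '__module__', '__ne__', '__new__', '__reduce__', '__reduce_ex__', '__repr__', '__setattr__', '__sizeof__', '__str__', '__subclasshook__', '__weakref__', 'hold_point_z']
scene {'fx': 412.373
[... 235 characters left out ...]
]]), 't': array([-188.39760865, -362.20347559, 1332.07888808])}
side {'fx': 403.60837001201037, 'fy': 403.60837001201037, 'cx': 324.88949425721466, 'cy': 202.3989688116845, 'R': array([[-0.99928815, -0.0367708 , -0.0084325 ],
       [-0.0216739 ,  0.74253637, -0.66945498],
       [ 0.03087783, -0.66879567, -0.74280476]]), 't': array([ 604.8820729 ,  130.79449462, 1023.17549852])}
wrist {'fx': 307.6046487489815, 'fy': 307.6046487489815, 'cx': 321.4628170679374, 'cy': 195.38303083886868, 'R': array([[ 0.38371324, -0.92345063, -0.00175674],
       [-0.88984221, -0.37025546,  0.26663033],
       [-0.24687039, -0.10074636, -0.96379727]]), 't': array([-625.28102098,  -34.69010491,  378.85873276])}
```

View pics/a_scene.png

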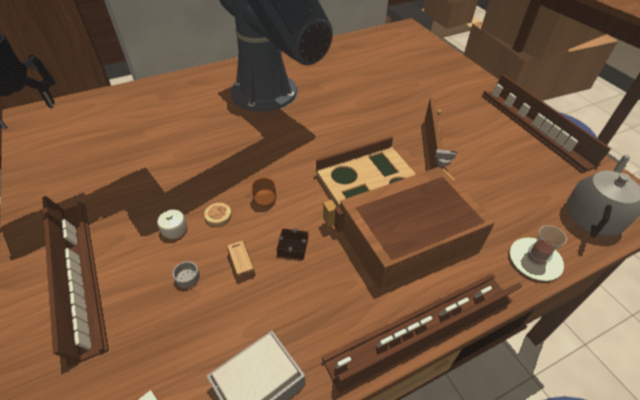

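View pics/a_side.png

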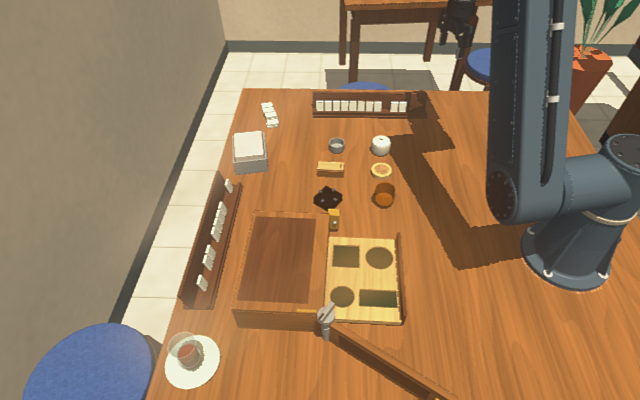

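View pics/a_wrist.png

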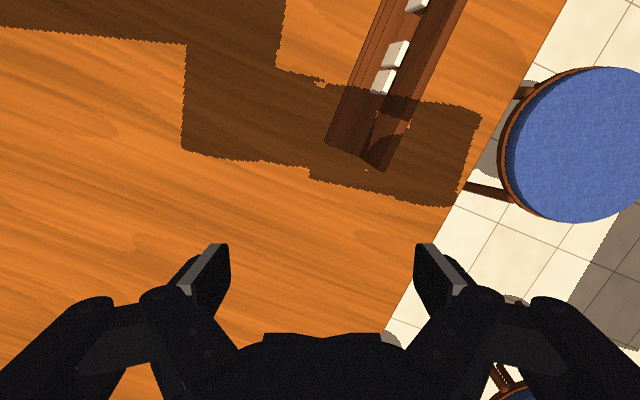

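The scene view shows all four items: coaster (217,213), ashtray (292,244), tilebox (240,260) and strainer (186,274). The cup is at (264,193) and the sugar pot at (172,224). The tray is out and the door is swung left. Next I'll zoom in and triangulate.

```bash
cat > h.py <<'E'
import numpy as np, cv2
from rig import readout, imaging, job, ctrl
from scipy.spatial.transform import Rotation as Rn
def cam(n): 
    return imaging.camera_info(n)
def ray(c,u,v):
    d=np.array([(u-c["cx"])/c["fx"],(v-c["cy"])/c["fy"],1.0]); R=np.array(c["R"])
    d=R.T@d; o=-R.T@np.array(c["t"]); return o,d/np.linalg.norm(d)
def onz(c,u,v,z):
    o,d=ray(c,u,v); return o+d*(z-o[2])/d[2]
def tri(obs):
    A=np.zeros((3,3));b=np.zeros(3)
    for c,u,v in obs:
        o,d=ray(c,u,v);P=np.eye(3)-np.outer(d,d);A+=P;b+=P@o
    X=np.linalg.solve(A,b)
    return X,[np.linalg.norm((np.eye(3)-np.outer(ray(*q)[1],ray(*q)[1]))@(X-ray(*q)[0])) for q in obs]
def proj(c,X):
    p=np.array(c["R"])@np.array(X,float)+c["t"]; return np.array([c["fx"]*p[0]/p[2]+c["cx"],c["fy"]*p[1]/p[2]+c["cy"]])
def pose():
    o=readout.get_obs(); return np.array(o["tool_pos"]),Rn.from_rotvec(o["tcp_rot"])
def goto(target,Rt=None):
    """shift in tool axes mm & rotvec deg (tool axes)"""
    p,R=pose(); s=R.inv().apply(np.array(target)-p)
    w=(R.inv()*Rt).as_rotvec(degrees=True) if Rt is not None else np.zeros(3)
    return np.round(s,1),np.round(w,1)
def down(ang):
    """tool y = -z world; tool x at angle ang(rad) in world xy"""
    x=np.array([np.cos(ang),np.sin(ang),0]);y=np.array([0,0,-1.]);z=np.cross(x,y)
    return Rn.from_matrix(np.array([x,y,z]).T)
def save(n,im,crop=None,k=1):
    if crop: x0,y0,x1,y1=crop; im=im[y0:y1,x0:x1]
    im=cv2.resize(im,None,fx=k,fy=k,interpolation=cv2.INTER_CUBIC); cv2.imwrite("pics/"+n+".png",im[:,:,::-1])
E
python3 - <<'E'
from h import *
p,R=pose(); print(R.as_matrix().round(3))
im=cv2.imread("pics/a_scene.png")[:,:,::-1]
save("b_sc1",im,(150,180,350,300),4); save("b_sc2",im,(300,90,500,240),4)
im=cv2.imread("pics/a_side.png")[:,:,::-1]
save("b_si1",im,(300,120,420,220),6); save("b_si2",im,(230,200,430,345),4)
E
```

```text
[[ 0.385 -0.     0.923]
 [-0.923  0.002  0.385]
 [-0.002 -1.     0.   ]]
```

View pics/b_sc1.png

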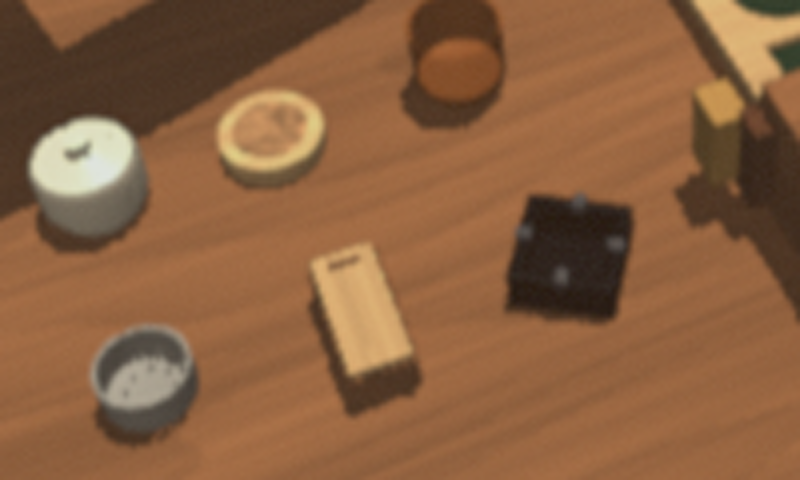

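View pics/b_sc2.png

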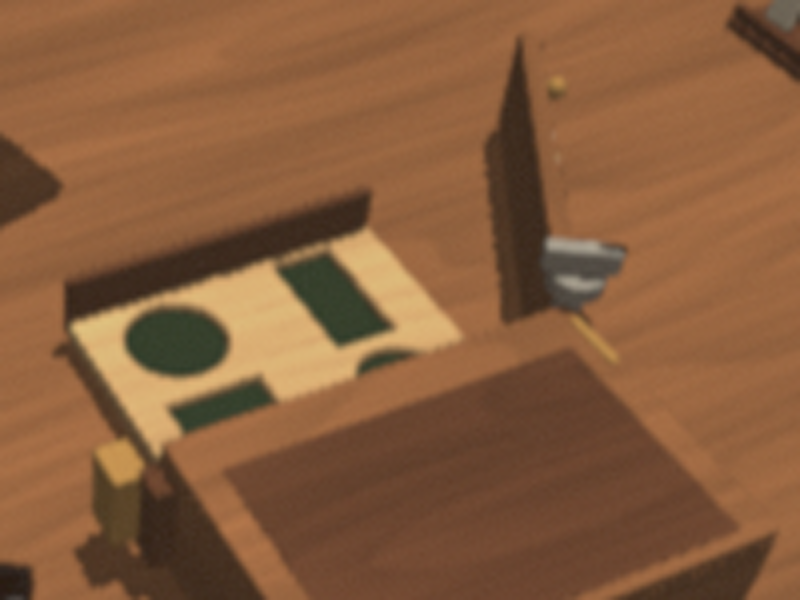

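View pics/b_si1.png

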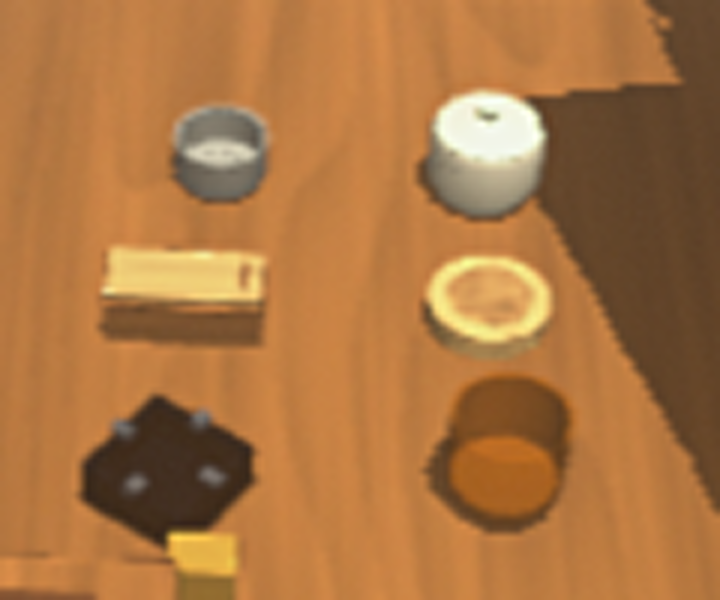

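View pics/b_si2.png

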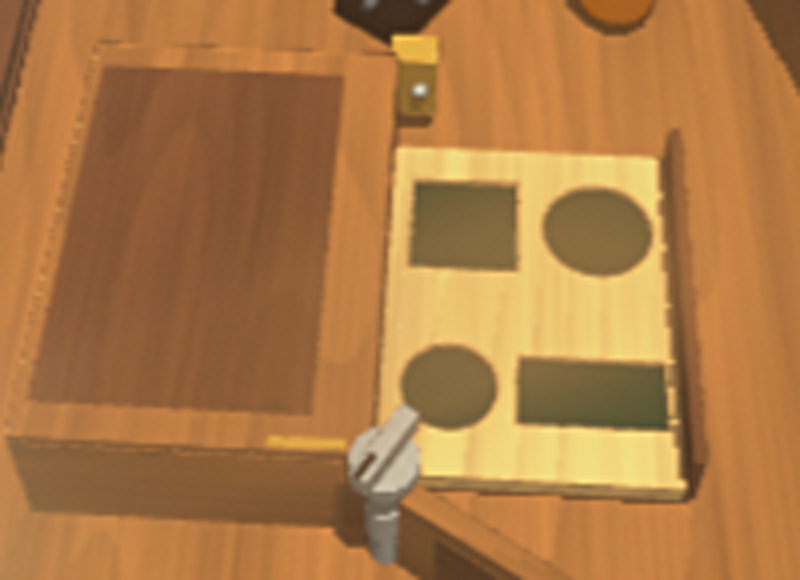

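Run:
```python
from h import *
s=cam("scene");d=cam("side")
S=lambda x,y,c=(150,180,4):(s,c[0]+x/c[2],c[1]+y/c[2]); S2=lambda x,y:S(x,y,(300,90,4))
D=lambda x,y:(d,300+x/6,120+y/6); D2=lambda x,y:(d,230+x/4,200+y/4)
np.set_printoptions(precision=1,suppress=True)
def T(n,a,b): X,e=tri([a,b]); print(n,X,np.array(e))
T("coaster top",S(271,132),D(489,300))
T("strainer top",S(142,362),D(221,135))
T("tilebox c",S(361,309),D(185,277))
T("cup base",S(458,75),D(503,478))
T("sugar lid",S(75,150),D(487,115))
T("catch top c",S2(117,462),D2(415,48))
T("cab front right top",S2(165,450),D2(397,52))
T("coaster nest",S2(177,342),D2(598,231))
T("tilebox nest",S2(335,298),D2(592,394))
T("tray fr r",S2(72,325),D2(658,157))
T("collar",S2(585,245),D2(383,460))
for n,q in dict(lf=D(95,470),top=D(160,397),r=D(255,455)).items(): print("ash",n,onz(*q,26))
print("ash sc",[onz(*S(*q),26) for q in [(530,196),(632,206),(615,288),(512,285)]])
print("tb sc",[onz(*S(*q),32) for q in [(312,262),(372,245),(412,355),(350,376)]])
print("tb si",[onz(*D(*q),32) for q in [(105,248),(265,257),(263,302),(103,295)]])
print("nests side z24",[onz(*D2(*q),24) for q in [(465,226),(598,231),(592,394),(449,387)]])
w=cam("wrist"); p,R=pose(); W=np.array(w["R"]); o=-W.T@w["t"]
print("cam in tool", R.inv().apply(o-p), (R.inv().as_matrix()@W.T))
```

```text
coaster top [ 443.6 -287.    10.2] [1. 1.]
strainer top [ 580.4 -393.8   26.3] [1.6 1.6]
tilebox c [ 597.1 -282.5   25.8] [0.7 0.7]
cup base [ 443.4 -170.     4.7] [0.6 0.6]
sugar lid [ 441.5 -391.5   45. ] [1.9 1.9]
catch top c [583.5 -64.4  69.5] [1.2 1.2]
cab front right top [596.6 -44.6  85.7] [1.6 1.6]
coaster nest [468.5  38.5  18.7] [0.1 0.1]
tilebox nest [478.1 151.2  19.7] [0.1 0.1]
tray fr r [428.  -16.7  22.1] [0.3 0.3]
collar [590.9 242.2 117.3] [3.3 3.3]
ash lf [ 635.8 -149.4   26. ]
ash top [ 607.3 -197.5   26. ]
ash r [ 561.7 -161.    26. ]
ash sc [array([ 565.4, -172.8,   26. ]), array([ 596.8, -124.4,   26. ]), array([ 643.1, -156.3,   26. ]), array([ 617.1, -205.1,   26. ])]
tb sc [array([ 560.4, -297. ,   32. ]), array([ 563.7, -264.4,   32. ]), array([ 639.3, -269.3,   32. ]), array([ 637.3, -301.9,   32. ])]
tb si [array([ 638.2, -295.4,   32. ]), array([ 557.9, -290.9,   32. ]), array([ 558.7, -258.2,   32. ]), array([ 637.5, -261.1,   32. ])]
nests side z24 [array([550.9,  41.2,  24. ]), array([469.3,  42.3,  24. ]), array([478.7, 153.6,  24. ]), array([559.9, 151.8,  24. ])]
cam in tool [   1.3 -142.7   66.9] [[ 1.  -0.  -0. ]
 [ 0.  -0.3  1. ]
 [-0.  -1.  -0.3]]
```

Run:
```python
from h import *
print(goto([480,-280,260],down(-np.pi/2)))
```

```text
(array([-181.4,  -29.1,  335.3]), array([ 0. , 22.6, -0.1]))
```

Request:
{"name": "send_rows", "arguments": {
  "commands": [-24,-4,42,0,3,0,1,-48,-8,84,0,6,0,1,-72,-12,126,0,9,0,1,-97,-16,180,0,12,0,1,-121,-20,224,0,15,0,1,-145,-24,268,0,18,0,1,-181,-29,335,0,22.6,0,1,-181,-29,335,0,22.6,0,1,-181,-29,335,0,22.6,0,1,-181,-29,335,0,22.6,0,1,-181,-29,335,0,22.6,0,1,-181,-29,335,0,22.6,0,1]
}}

```text
clock: 1.35
tool_pos: [479.1, -281.6, 259.7]
tcp_rot: [-1.208, 1.212, -1.209]
force: [-0.1, -0.5, -0.4]
width: 85.1
```

Run:
```python
from h import *
o=readout.get_obs(); print(o["clock"],o["tool_pos"],o["qvel"].round(3))
c=cam("wrist"); im=imaging.snapshot("wrist"); save("c_w",im); 
import pickle; pickle.dump(c,open("c_w.pkl","wb"))
```

```text
1.35 [ 479.09740913 -281.61086603  259.70785803] [-0.002 -0.    -0.     0.003  0.002  0.001]
```

View pics/c_w.png

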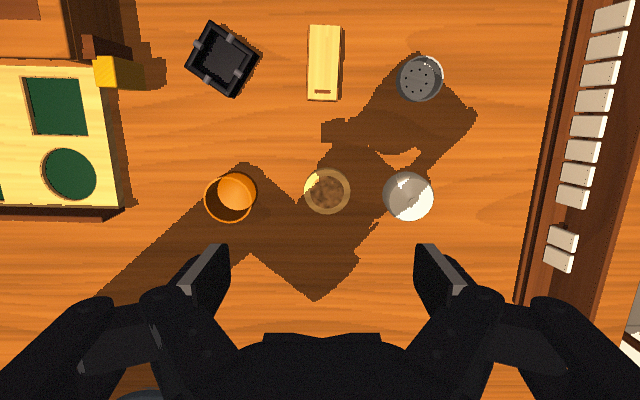

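The wrist view shows ashtray (222,58), tilebox (324,62), strainer (420,78), coaster (327,190), cup (231,196) and pot (408,195). The two right-hand nests are at the left edge. Next I'll extract contours and triangulate against the side view.

Run:
```python
from h import *; import pickle
np.set_printoptions(precision=1,suppress=True)
c=pickle.load(open("c_w.pkl","rb")); im=cv2.imread("pics/c_w.png"); hsv=cv2.cvtColor(im,cv2.COLOR_BGR2HSV)
save("c_w2",im[:,:,::-1],(170,10,470,225),2.6)
save("c_w3",im[:,:,::-1],(0,30,170,220),4) 
for (x,y) in [(222,58),(318,60),(330,60),(420,78),(327,190),(310,185),(70,172),(55,110),(290,60),(350,190)]: print((x,y),hsv[y,x])
d=cam("side");s=cam("scene")
D=lambda x,y:(d,300+x/6,120+y/6);S=lambda x,y:(s,150+x/4,180+y/4)
for n,w,a,b in [("coaster",(327,190),S(271,132),D(489,300)),("tilebox",(324,62),S(361,309),D(185,277)),("strainer",(423,78),S(142,362),D(221,135))]:
    X,e=tri([(c,*w),a,b]); print(n,X,np.array(e))
```

```text
(222, 58) [12 23 56]
(318, 60) [ 25 133 253]
(330, 60) [ 23 142 253]
(420, 78) [ 18  37 117]
(327, 190) [ 15 166 123]
(310, 185) [ 29 102 254]
(70, 172) [ 65 111  76]
(55, 110) [ 65 119  77]
(290, 60) [ 14 204 210]
(350, 190) [ 15 157 138]
coaster [ 444.  -288.2    9.7] [1.8 1.7 1.2]
tilebox [ 597.8 -283.9   25.7] [2.2 1.6 1.3]
strainer [ 580.8 -395.9   26.4] [3.2 2.2 2.6]
```

View pics/c_w2.png

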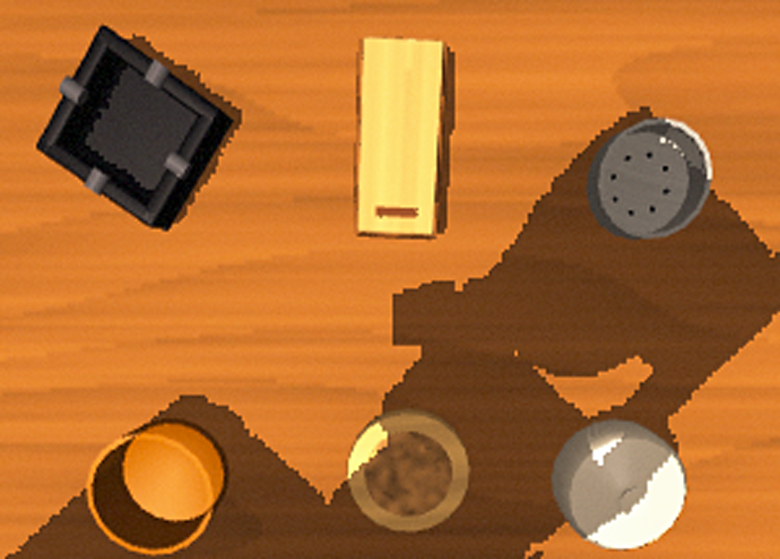

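View pics/c_w3.png

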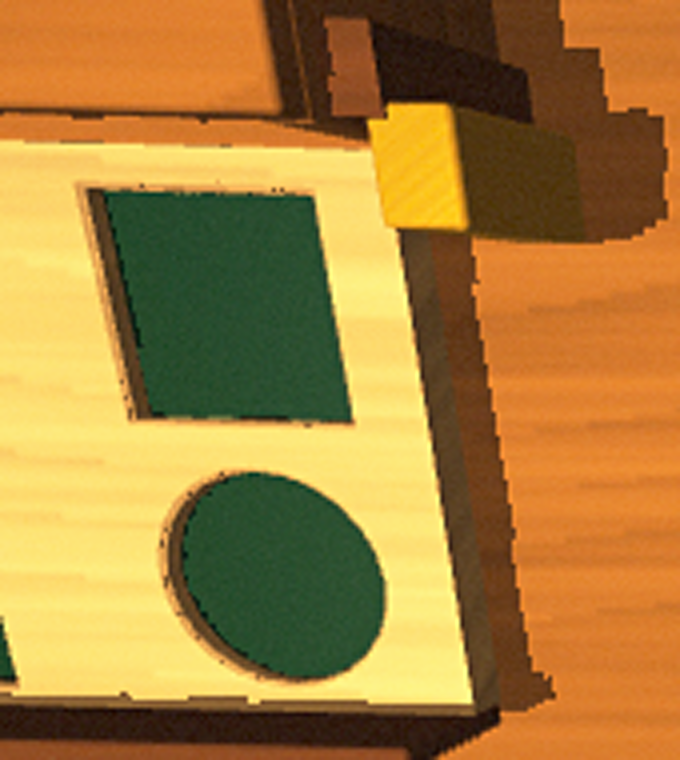

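```bash
cat >> h.py <<'E'
import pickle
def look(n,crop=None,k=1):
    o=readout.get_obs(); c=cam("wrist"); im=imaging.snapshot("wrist"); save(n,im,crop,k); cv2.imwrite("pics/raw_"+n+".png",im[:,:,::-1])
    pickle.dump(c,open(n+".pkl","wb")); print("t",o["clock"],"tcp",o["tool_pos"].round(1),"F",o["force"].round(1),"w",round(o["width"],1))
    return c,im
E
python3 - <<'E'
from h import *
np.set_printoptions(precision=1,suppress=True)
c=pickle.load(open("c_w.pkl","rb")); q=lambda x,y,z:onz(c,170+x/2.6,10+y/2.6,z)[:2]
print("coaster",q(408,470,16)); print("strainer",q(654,177,28))
print("tb",[q(*a,32) for a in [(362,38),(443,42),(437,236),(358,233)]])
print("ash",[q(*a,26) for a in [(37,147),(103,27),(165,230)]])
print("cup",q(157,487,52),"pot",q(619,484,50))
n=lambda x,y,z:onz(c,x/4,30+y/4,z)[:2]
print("nest ash z24",[n(*a,24) for a in [(80,183),(313,190),(353,423),(130,418)]])
print("tray corner",n(372,152,24),n(470,705,24))
print(goto([598,-284,130],down(-np.pi/2)))
E
```

```text
coaster [ 445.5 -289.6]
strainer [ 581.3 -397.1]
tb [array([ 635.6, -269.8]), array([ 634. , -303.5]), array([ 556.7, -301.9]), array([ 558.1, -267. ])]
ash [array([ 594.6, -126.7]), array([ 641.6, -160.3]), array([ 559.8, -180. ])]
cup [ 447.1 -174.6] pot [ 447.5 -385.5]
nest ash z24 [array([585.5,  65.1]), array([583.4,  -1.8]), array([517.2,   0.2]), array([518.8,  67.6])]
tray corner [593.6 -21. ] [427.5 -19.1]
(array([  2.4, 129.6, 119. ]), array([ 0. , -0.1, -0.1]))
```

Request:
{"name": "send_rows", "arguments": {
  "commands": [0,40,40,0,0,0,0.85,1,80,80,0,0,0,0.85,2,120,112,0,0,0,0.85,2,130,119,0,0,0,0.85,2,130,119,0,0,0,0.85,2,130,119,0,0,0,0.85,2,130,119,0,0,0,0.85]
}}

```text
clock: 2.1
tool_pos: [597.6, -284.7, 131.0]
tcp_rot: [-1.207, 1.212, -1.211]
force: [0.1, 0.0, 0.2]
width: 72.7
```

Run:
```python
from h import *
look("d_tb")
```

```text
t 2.1 tcp [ 597.6 -284.7  131. ] F [0.1 0.  0.2] w 72.7
```

View pics/d_tb.png

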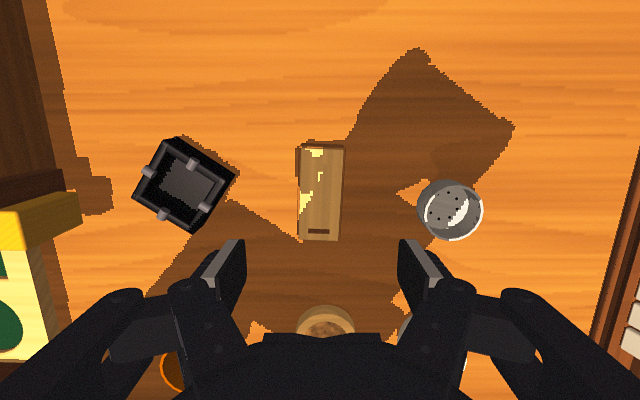

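Run:
```python
from h import *
im=cv2.imread("pics/raw_d_tb.png")[:,:,::-1]; save("d_tb2",im,(270,120,370,260),4)
```

```text
(no output)
```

View pics/d_tb2.png

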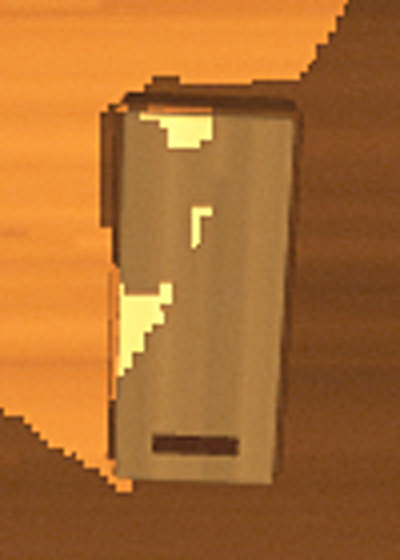

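Run:
```python
from h import *
np.set_printoptions(precision=1,suppress=True)
c=pickle.load(open("d_tb.pkl","rb"))
P=np.array([onz(c,270+x/4,120+y/4,32)[:2] for x,y in [(122,110),(295,115),(273,484),(113,480)]]);print(P,P.mean(0))
a=(P[0]+P[1]-P[2]-P[3])/2; ang=np.arctan2(a[1],a[0]);print(np.linalg.norm(a),np.degrees(ang))
# heights: two wrist views
c0=pickle.load(open("c_w.pkl","rb"))
m0=[(362,38),(443,42),(437,236),(358,233)];m1=[(122,110),(295,115),(273,484),(113,480)]
for p,q in zip(m0,m1): print("tri",tri([(c0,170+p[0]/2.6,10+p[1]/2.6),(c,270+q[0]/4,120+q[1]/4)]))
t=P.mean(0); print(goto([t[0],t[1],12],down(ang-np.pi/2)))
```

```text
[[ 637.  -269.7]
 [ 635.9 -303.6]
 [ 557.8 -300.1]
 [ 558.8 -266.1]] [ 597.4 -284.9]
78.21811615981468 -2.6116876364831643
tri (array([ 636.5, -269.5,   28.2]), [np.float64(0.07020587795531377), np.float64(0.07020587795518407)])
tri (array([ 635.3, -303.9,   26.8]), [np.float64(0.07649304661773522), np.float64(0.07649304661762327)])
tri (array([ 556.8, -301.1,   29.7]), [np.float64(0.9060667656760621), np.float64(0.906066765675966)])
tri (array([ 558.2, -266.4,   30.5]), [np.float64(0.46202420079321205), np.float64(0.4620242007931845)])
(array([  0.3, 119.4,  -0.4]), array([-0.1,  2.4, -0. ]))
```

Request:
{"name": "send_rows", "arguments": {
  "commands": [0,40,0,0,2.4,0,0.85,0,80,0,0,2.4,0,0.85,0,107,0,0,2.4,0,0.85,0,119,0,0,2.4,0,0.85,0,119,0,0,2.4,0,0.85,0,119,0,0,2.4,0,0.2,0,119,0,0,2.4,0,0.2,0,119,0,0,2.4,0,0.2,0,119,0,0,2.4,0,0.2,0,119,0,0,2.4,0,0.2,0,119,0,0,2.4,0,0.2,0,119,0,0,2.4,0,0.2],
  "force": 50
}}

```text
clock: 3.35
tool_pos: [599.3, -285.6, 14.9]
tcp_rot: [-1.186, 1.238, -1.246]
force: [-0.7, 0.8, 6.5]
width: 36.3
```

Request:
{"name": "send_rows", "arguments": {
  "commands": [0,0,0,0,0,0,0.2,0,-20,0,0,0,0,0.2,0,-60,0,0,0,0,0.2,0,-90,0,0,0,0,0.2,0,-90,0,0,0,0,0.2]
}}

```text
clock: 3.85
tool_pos: [601.9, -287.3, 110.2]
tcp_rot: [-1.184, 1.228, -1.254]
force: [1.0, 0.1, -2.2]
width: 37.1
```

Run:
```python
from h import *
look("d_tb3"); p,R=pose(); print(R.as_matrix().round(3))
```

```text
t 3.85 tcp [ 601.9 -287.3  110.2] F [ 1.   0.1 -2.2] w 37.1
[[-0.045  0.009  0.999]
 [-0.999 -0.005 -0.045]
 [ 0.005 -1.     0.009]]
```

View pics/d_tb3.png

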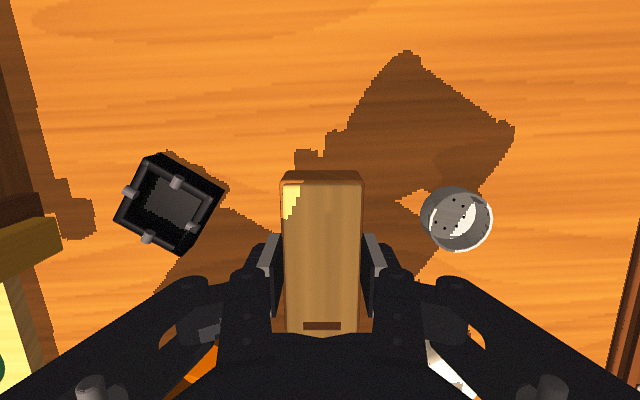

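Run:
```python
from h import *
print(goto([420,90,200],down(-np.pi/2-0.026)))
```

```text
(array([-367.4,  -96. , -196.1]), array([-0.5, -1.1,  0.3]))
```

Request:
{"name": "send_rows", "arguments": {
  "commands": [0,-40,0,0,0,0,0.2,-22,-80,-12,-0.5,-1,0.3,0.2,-60,-96,-32,-0.5,-1,0.3,0.2,-100,-96,-54,-0.5,-1,0.3,0.2,-140,-96,-75,-0.5,-1,0.3,0.2,-180,-96,-96,-0.5,-1,0.3,0.2,-220,-96,-118,-0.5,-1,0.3,0.2,-260,-96,-139,-0.5,-1,0.3,0.2,-300,-96,-160,-0.5,-1,0.3,0.2,-340,-96,-181,-0.5,-1,0.3,0.2,-367,-96,-196,-0.5,-1,0.3,0.2,-367,-96,-196,-0.5,-1,0.3,0.2,-367,-96,-196,-0.5,-1,0.3,0.2,-367,-96,-196,-0.5,-1,0.3,0.2,-367,-96,-196,-0.5,-1,0.3,0.2]
}}

```text
clock: 5.4
tool_pos: [420.9, 88.6, 199.8]
tcp_rot: [-1.195, 1.23, -1.231]
force: [0.0, -0.6, -1.3]
width: 36.5
```

Run:
```python
from h import *
look("e_tray"); p,R=pose(); print(R.as_matrix().round(3))
```

```text
t 5.4 tcp [420.9  88.6 199.8] F [ 0.  -0.6 -1.3] w 36.5
[[-0.029  0.001  1.   ]
 [-1.    -0.    -0.029]
 [ 0.    -1.     0.001]]
```

View pics/e_tray.png

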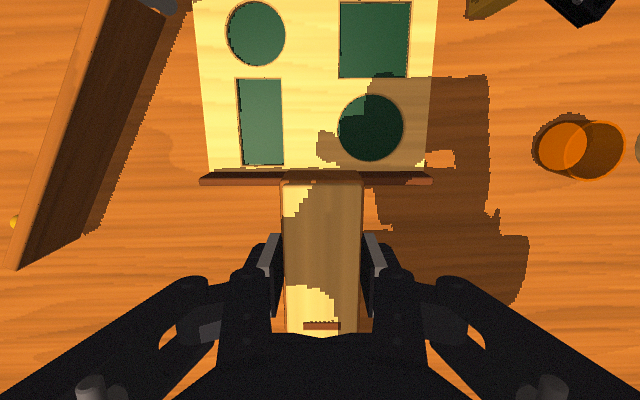

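Run:
```python
from h import *
im=cv2.imread("pics/raw_e_tray.png")[:,:,::-1]; save("e_tray2",im,(190,0,450,195),3); save("e_tray3",im,(270,150,375,345),3)
```

```text
(no output)
```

View pics/e_tray2.png

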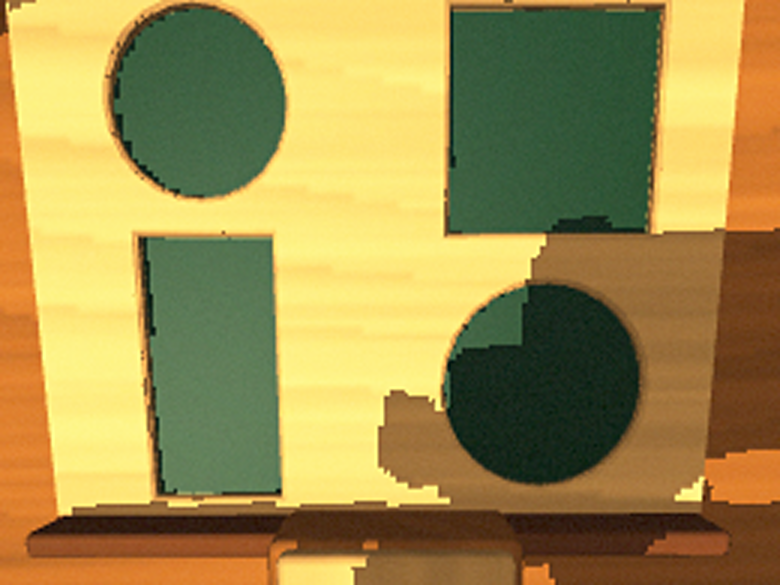

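View pics/e_tray3.png

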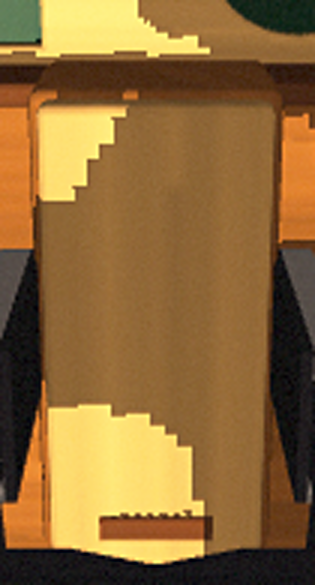

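Run:
```python
from h import *
np.set_printoptions(precision=1,suppress=True)
c=pickle.load(open("e_tray.pkl","rb")); q=lambda x,y,z=24:onz(c,190+x/3,y/3,z)[:2]
T=np.array([q(*a) for a in [(135,235),(273,234),(282,497),(155,497)]]);A=np.array([q(*a) for a in [(450,6),(665,6),(653,235),(445,235)]])
for n,M in (("tb",T),("ash",A)):
    a=(M[0]+M[1]-M[2]-M[3])/2;b=(M[0]+M[3]-M[1]-M[2])/2
    print(n,M.mean(0),"len",np.linalg.norm(a),np.linalg.norm(b),"yaw",np.degrees(np.arctan2(a[1],a[0])),np.degrees(np.arctan2(-b[0],b[1])))
st=np.array([q(106,100),q(288,100),q(197,3),q(197,198)]);co=np.array([q(443,383),q(640,383),q(541,282),q(541,485)])
print("str",st.mean(0),(st[0]-st[1]),st[2]-st[3]); print("coa",co.mean(0),co[0]-co[1],co[2]-co[3])
fr=[q(58,515),q(703,515)];print("tray front edge",fr, "board top",[q(28,545,56),q(730,545,56)])
d=cam("side"); print("side z24",[onz(d,*p,24)[:2] for p in [(346.5,256.5),(379.5,257.7)]])
p=readout.get_obs()["tool_pos"]
L=[onz(c,270+x/3,150+y/3,p[2]+17.1) for x,y in [(40,103),(271,105)]];print("held lid front rel tcp",L-p)
# height by triangulation c_w vs e_tray of ash nest + coaster nest
c0=pickle.load(open("c_w.pkl","rb"))
print(tri([(c0,313/4,30+190/4),(c,190+665/3,2)])[0],tri([(c0,353/4,30+423/4),(c,190+653/3,235/3)])[0],tri([(c0,273/4,30+577/4),(c,190+541.5/3,383.5/3)])[0])
```

```text
tb [477.3 147.1] len 85.93709069796668 44.510759523589726 yaw -1.4829172942220559 -1.5143936677554206
ash [549.6  33.4] len 65.592848134342 66.49739494131485 yaw -1.420319046591952 -1.7103946184398546
str [559.3 144.8] [ 1.7 56.9] [55.1 -4.8]
coa [469.4  36.1] [ 2.  66.5] [67.1  0.8]
tray front edge [array([429.7, 204.9]), array([422.9, -21.1])] board top [array([426.2, 203.7]), array([419.5, -19.6])]
side z24 [array([550.3,  41.1]), array([469.3,  42.2])]
held lid front rel tcp [[ 38.   13.5  17.1]
 [ 36.7 -18.8  17.1]]
[582.8  -0.6  22. ] [516.5   0.5  23.5] [469.6  35.9  23.2]
```

Run:
```python
from h import *
print(goto([479,148.9,46],down(np.radians(-91.5))))
```

```text
(array([-62. , 153.8,  56.2]), array([-0. , -0.2,  0. ]))
```

Request:
{"name": "send_rows", "arguments": {
  "commands": [-30,30,28,0,0,0,0.2,-62,60,56,0,0,0,0.2,-62,100,56,0,0,0,0.2,-62,135,56,0,-0.2,0,0.2,-62,154,56,0,-0.2,0,0.2,-62,154,56,0,-0.2,0,0.2,-62,154,56,0,-0.2,0,0.2,-62,154,56,0,-0.2,0,0.2]
}}

```text
clock: 6.25
tool_pos: [480.0, 148.6, 46.9]
tcp_rot: [-1.194, 1.226, -1.23]
force: [0.1, -0.2, -1.4]
width: 36.7
```

Run:
```python
from h import *
look("f_tb"); im=imaging.snapshot("side"); save("f_side",im,(320,220,440,340),5)
print(goto([479,148.9,33],down(np.radians(-91.5))))
```

```text
t 6.25 tcp [480.  148.6  46.9] F [ 0.1 -0.2 -1.4] w 36.7
(array([-0.1, 14.2, -1. ]), array([-0.2,  0. , -0. ]))
```

View pics/f_tb.png

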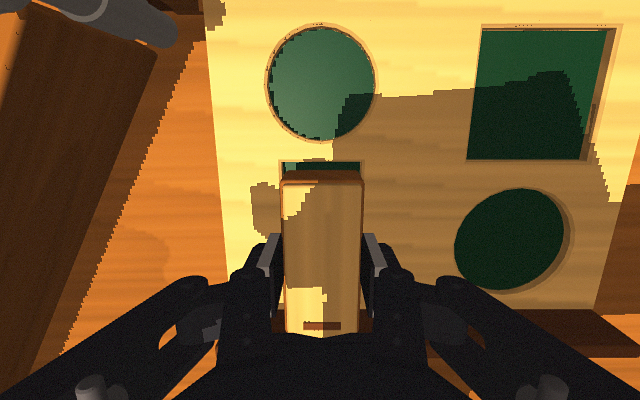

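View pics/f_side.png

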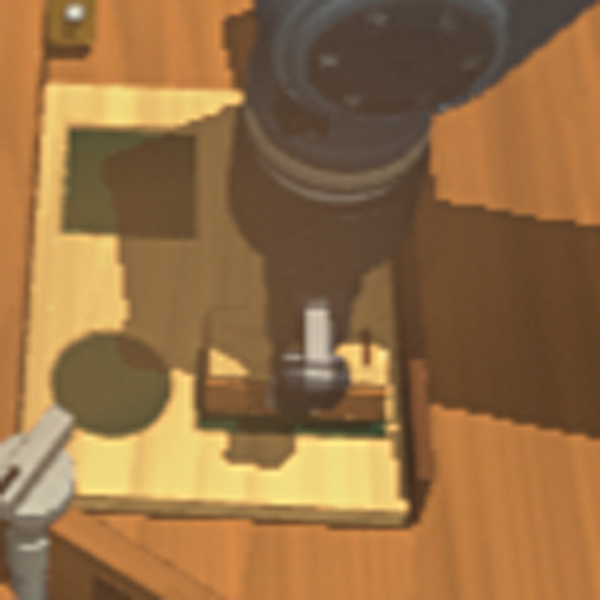

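Run:
```python
from h import *
np.set_printoptions(precision=1,suppress=True)
im=cv2.imread("pics/raw_f_tb.png")[:,:,::-1]; save("f_tb2",im,(260,145,385,215),6)
c=pickle.load(open("f_tb.pkl","rb")); p=pose()[0]
print([ (onz(c,u,v,z)-p)[:2] for u,v,z in [(280,160,24),(363,160,24),(283,171,30),(361,171,30)]])
```

```text
[array([42.2, 19.8]), array([ 41. , -25.2]), array([37.2, 17.7]), array([ 36.1, -23.4])]
```

View pics/f_tb2.png

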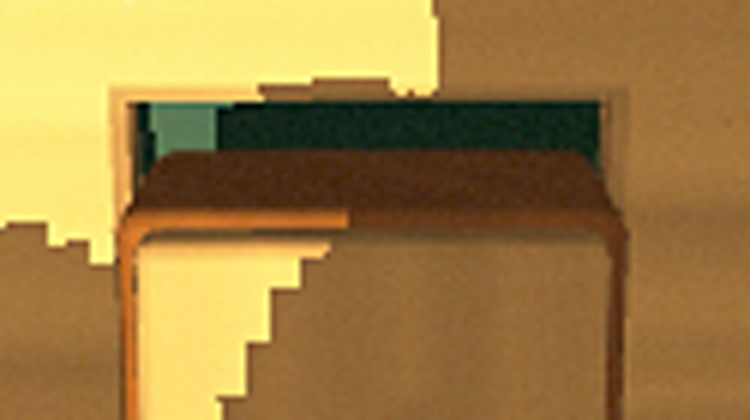

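Request:
{"name": "send_rows", "arguments": {
  "commands": [-0.8,4,0.8,0,0,0,0.2,-0.8,8,0.8,0,0,0,0.2,-0.8,11,0.8,0,0,0,0.2,-0.8,13,0.8,0,0,0,0.2,-0.8,13,0.8,0,0,0,0.2,-0.8,13,0.8,0,0,0,0.2]
}}

```text
clock: 6.95
tool_pos: [480.6, 149.6, 34.0]
tcp_rot: [-1.194, 1.226, -1.23]
force: [0.1, -0.3, -0.3]
width: 36.8
```

Run:
```python
from h import *
look("g_tb",(200,100,440,300),3);  im=imaging.snapshot("side"); save("g_side",im,(320,220,440,340),5)
```

```text
t 6.95 tcp [480.6 149.6  34. ] F [ 0.1 -0.3 -0.3] w 36.8
```

View pics/g_tb.png

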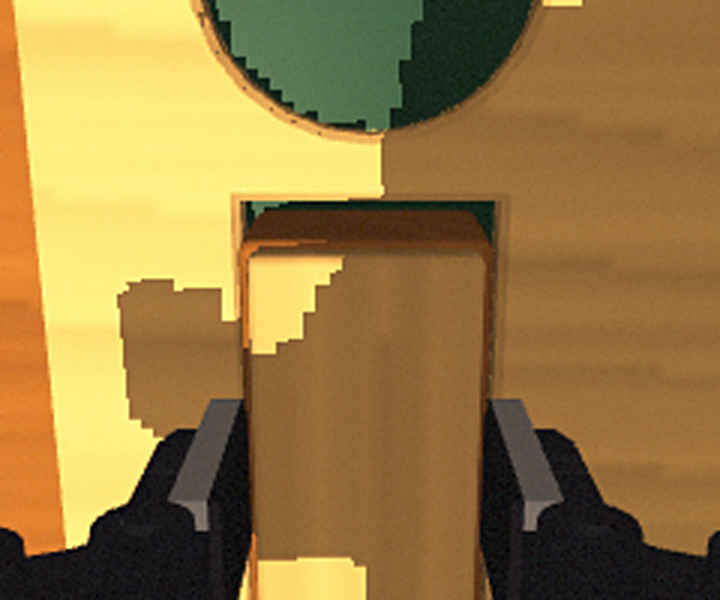

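View pics/g_side.png

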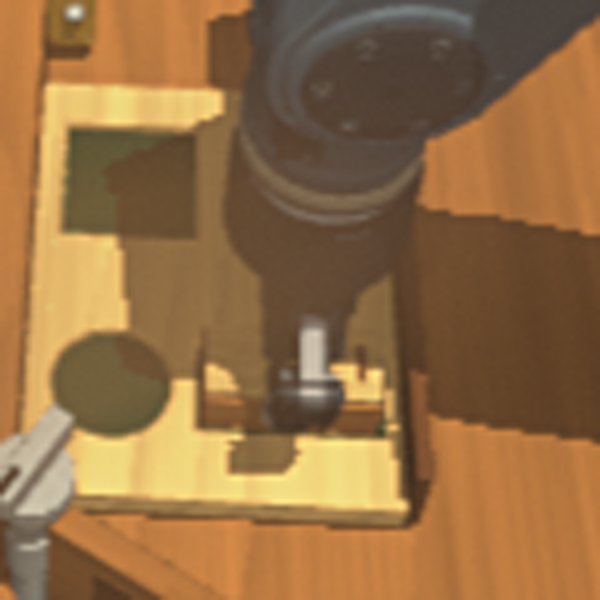

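Request:
{"name": "send_rows", "arguments": {
  "commands": [0,1,0,0,0,0,0.2,0,2,0,0,0,0,0.2,0,2,0,0,0,0,0.2]
}}

```text
clock: 7.35
tool_pos: [480.7, 149.6, 32.1]
tcp_rot: [-1.194, 1.226, -1.23]
force: [1.1, -0.4, -1.9]
width: 36.6
```

Request:
{"name": "send_rows", "arguments": {
  "commands": [0,0.5,0,0,0,0,0.2,0,0.5,0,0,0,0,0.6,0,0.5,0,0,0,0,0.7,0,0.5,0,0,0,0,0.7,0,0.5,0,0,0,0,0.7,0,-30,0,0,0,0,0.7,0,-70,0,0,0,0,0.7,0,-110,0,0,0,0,0.7,0,-110,0,0,0,0,0.7]
}}

```text
clock: 8.25
tool_pos: [483.8, 150.0, 146.6]
tcp_rot: [-1.185, 1.218, -1.234]
force: [0.8, 0.4, 0.1]
width: 59.9
```

Run:
```python
from h import *
look("h_tb")
print(goto([600,-168,135],down(np.radians(-91.5))))
```

```text
t 8.25 tcp [483.8 150.  146.6] F [0.8 0.4 0.1] w 59.9
(array([314.7,  10.5, 125.9]), array([-0.6,  0. , -0.1]))
```

View pics/h_tb.png

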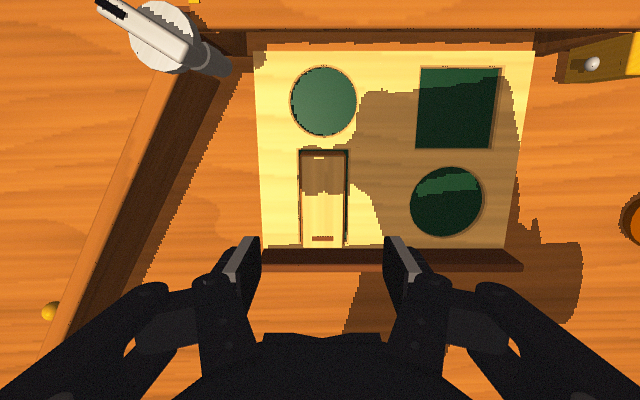

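Tilebox sits level in its nest with a gap all round. I'll remeasure the other nests from this view, then go for the ashtray.

Run:
```python
from h import *
np.set_printoptions(precision=1,suppress=True)
im=cv2.imread("pics/raw_h_tb.png")[:,:,::-1]; save("h2",im,(280,50,520,250),3)
c=pickle.load(open("h_tb.pkl","rb")); q=lambda u,v:onz(c,u,v,24)[:2]
print("str",(q(289,101)+q(358,101)+q(324,65)+q(324,138))/4,"ash",np.mean([q(420,66),q(503,67),q(491,149),q(415,148)],0),"coa",(q(409,202)+q(484,202)+q(447,165.5)+q(447,238.5))/4, "tb",np.mean([q(298,149),q(349,149),q(346,249),q(302,249)],0))
print("collar top",onz(c,162,38,124),"ptr",onz(c,105,10,124))
```

```text
str [559.6 144.9] ash [551.  34.] coa [469.8  36.4] tb [474.1 147. ]
collar top [587.9 224.6 124. ] ptr [600.9 250.2 124. ]
```

Request:
{"name": "send_rows", "arguments": {
  "commands": [30,4,12,0,0,0,0.85,70,10,28,-0.6,0,0,0.85,110,10,44,-0.6,0,0,0.85,150,10,60,-0.6,0,0,0.85,190,10,76,-0.6,0,0,0.85,230,10,92,-0.6,0,0,0.85,270,10,108,-0.6,0,0,0.85,315,10,126,-0.6,0,0,0.85,315,10,126,-0.6,0,0,0.85,315,10,126,-0.6,0,0,0.85,315,10,126,-0.6,0,0,0.85]
}}

```text
clock: 9.4
tool_pos: [598.4, -166.9, 133.9]
tcp_rot: [-1.198, 1.232, -1.224]
force: [0.4, -0.2, -0.2]
width: 72.7
```

Run:
```python
from h import *
look("i_as")
im=cv2.imread("pics/raw_i_as.png")[:,:,::-1]; save("i_as2",im,(250,120,390,260),5)
```

```text
t 9.4 tcp [ 598.4 -166.9  133.9] F [ 0.4 -0.2 -0.2] w 72.7
```

View pics/i_as.png

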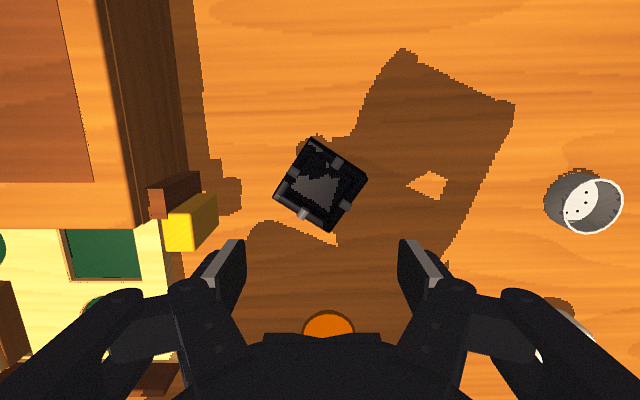

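View pics/i_as2.png

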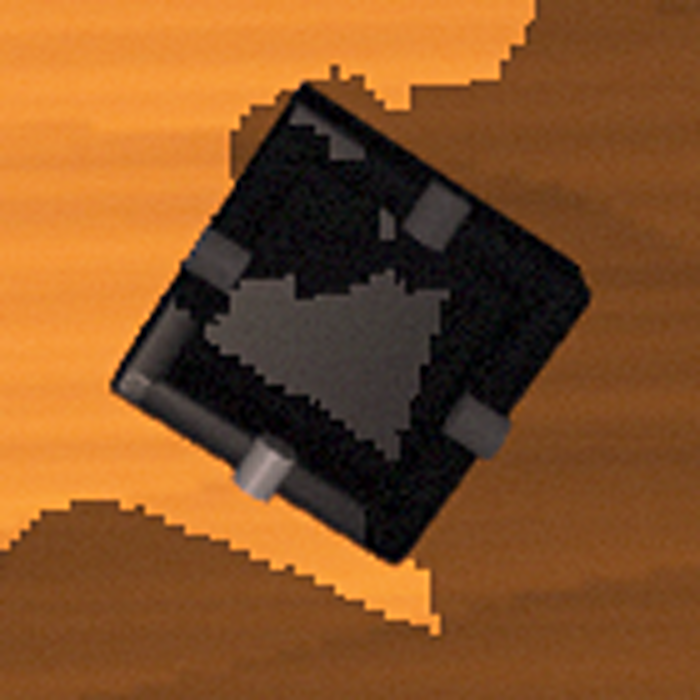

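Run:
```python
from h import *
np.set_printoptions(precision=1,suppress=True)
c=pickle.load(open("i_as.pkl","rb")); q=lambda x,y,z=26:onz(c,250+x/5,120+y/5,z)[:2]
TR,L,B,Rr=q(438,215),q(218,258),q(265,468),q(478,427)
print(TR,L,B,Rr); ce=(TR+L+B+Rr)/4; a=Rr-L; b=B-TR
print(ce,np.linalg.norm(a),np.linalg.norm(b),np.degrees(np.arctan2(a[1],a[0])),np.degrees(np.arctan2(b[1],b[0])))
# base corners lower left etc.
print([q(*k) for k in [(112,385),(395,562)]])
```

```text
[ 623.3 -181.9] [ 617.  -145.4] [ 580.1 -151.6] [ 586.6 -188.2]
[ 601.8 -166.8] 52.5688018027618 52.70156587125497 -125.37430409339746 144.93552127499993
[array([ 595.6, -126.3]), array([ 562.2, -173.6])]
```

Run:
```python
from h import *
print(goto([602.2,-165.8,10],down(np.radians(-125.2))))
```

```text
(array([ -0.5, 124.3,   4. ]), array([ 0.2, 33.8, -0.1]))
```

Request:
{"name": "send_rows", "arguments": {
  "commands": [0,10,2,0,8.5,0,1,0,30,4,0,17,0,1,0,50,4,0,25.5,0,1,0,75,4,0,33.8,0,1,0,105,4,0,33.8,0,1,0,118,4,0,33.8,0,1,0,124,4,0,33.8,0,1,0,124,4,0,33.8,0,1,0,124,4,0,33.8,0,0.4,0,124,4,0,33.8,0,0.4,0,124,4,0,33.8,0,0.4,0,124,4,0,33.8,0,0.4,0,124,4,0,33.8,0,0.4,0,124,4,0,33.8,0,0.4]
}}

```text
clock: 10.85
tool_pos: [603.4, -166.8, 12.1]
tcp_rot: [-0.853, 1.647, -1.644]
force: [-0.5, 0.6, 7.2]
width: 58.8
```

Run:
```python
from h import *
print(goto([603,-167,140],down(np.radians(-91.5))))
print(goto([540,35,140],down(np.radians(-91.5))))
```

```text
(array([   0.3, -127.9,   -0.4]), array([  0.1, -33.7,  -0.1]))
(array([-128.4, -127.6, -168.4]), array([  0.1, -33.7,  -0.1]))
```

Request:
{"name": "send_rows", "arguments": {
  "commands": [0,-15,0,0,0,0,0.4,0,-50,0,0,0,0,0.4,0,-90,0,0,0,0,0.4,-15,-127,-20,0,-8,0,0.4,-40,-127,-52,0,-16,0,0.4,-65,-127,-85,0,-24,0,0.4,-90,-127,-118,0,-33.7,0,0.4,-110,-127,-145,0,-33.7,0,0.4,-128,-127,-168,0,-33.7,0,0.4,-128,-127,-168,0,-33.7,0,0.4,-128,-127,-168,0,-33.7,0,0.4,-128,-127,-168,0,-33.7,0,0.4]
}}

```text
clock: 12.05
tool_pos: [540.9, 33.6, 140.0]
tcp_rot: [-1.195, 1.229, -1.229]
force: [-0.6, 0.2, -1.0]
width: 58.9
```

Run:
```python
from h import *
look("j_as"); print(goto([551,35.2,48],down(np.radians(-91.5))))
```

```text
t 12.05 tcp [540.9  33.6 140. ] F [-0.6  0.2 -1. ] w 58.9
(array([-2.1, 91.8, 10. ]), array([-0. , -0.1, -0.1]))
```

View pics/j_as.png

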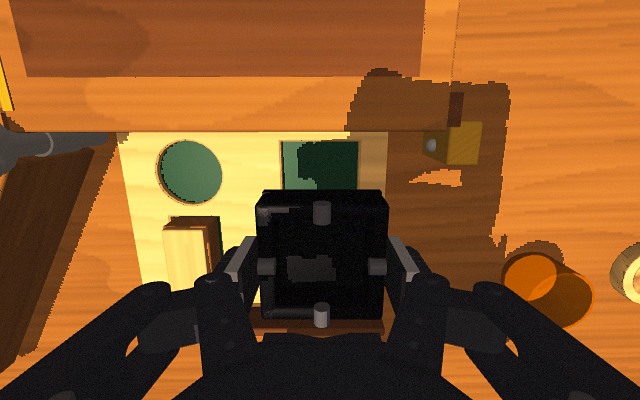

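Run:
```python
from h import *
np.set_printoptions(precision=1,suppress=True)
c=pickle.load(open("j_as.pkl","rb")); p=pose()[0]
for z in (8,14): print([(onz(c,u,v,p[2]+z)-p)[:2] for u,v in [(322,213),(321,317),(265,266),(377,266)]])
print([onz(c,u,v,24) for u,v in [(280,140),(360,140)]])
```

```text
[array([21.6, -2. ]), array([-34.4,   0. ]), array([-4.8, 26.4]), array([ -6.3, -28. ])]
[array([23.6, -2.1]), array([-29.8,  -0.1]), array([-1.6, 25.1]), array([ -3. , -26.9])]
[array([585.5,  65.5,  24. ]), array([583.7,  -1. ,  24. ])]
```

Request:
{"name": "send_rows", "arguments": {
  "commands": [-1,25,6,0,0,0,0.4,-1.5,60,12.5,0,0,0,0.4,-1.5,85,12.5,0,0,0,0.4,-1.5,97,12.5,0,0,0,0.4,-1.5,97,12.5,0,0,0,0.4,-1.5,97,12.5,0,0,0,0.4,-1.5,97,12.5,0,0,0,0.4]
}}

```text
clock: 12.8
tool_pos: [554.6, 34.2, 44.1]
tcp_rot: [-1.193, 1.227, -1.231]
force: [-0.1, 0.0, -1.4]
width: 58.7
```

Run:
```python
from h import *
look("k_as",(200,100,440,340),2.5); im=imaging.snapshot("side"); save("k_side",im,(310,200,430,320),5)
```

```text
t 12.8 tcp [554.6  34.2  44.1] F [-0.1  0.  -1.4] w 58.7
```

View pics/k_as.png

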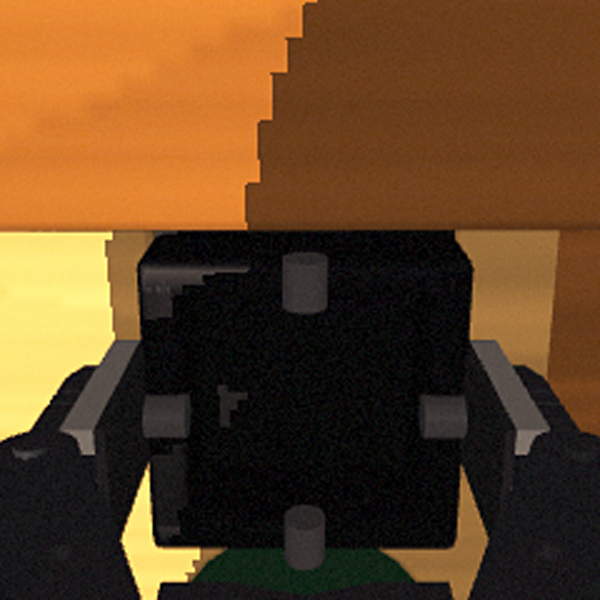

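View pics/k_side.png

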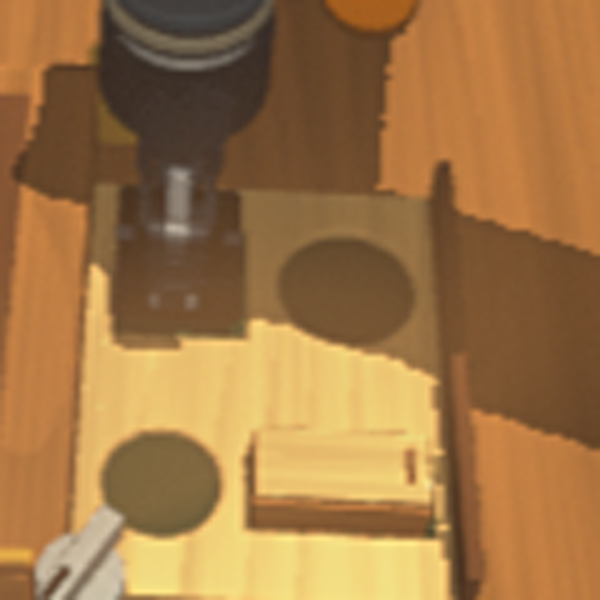

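Run:
```python
from h import *
np.set_printoptions(precision=1,suppress=True)
d=cam("side")
print("ash front bottom edge if centre y=35:",proj(d,[552,65,32]),proj(d,[552,67.7,24]),"back top",proj(d,[552,5,58]))
print("tb nest rim proj",[proj(d,[x,y,24]) for x,y in [(520,126),(520,170),(434,172)]])
print("orig ash rim via z24",[onz(d,230+x/4,200+y/4,24)[:2] for x,y in [(413,182),(520,184),(518,270),(410,265)]])
print("cur ash bottom z32",[onz(d,310+x/5,200+y/5,32)[:2] for x,y in [(113,335),(245,335)]], "top z58",[onz(d,310+x/5,200+y/5,58)[:2] for x,y in [(118,188),(240,190)]])
```

```text
ash front bottom edge if centre y=35: [345.9 262.8] [345.8 265.6] back top [346.3 236.4]
tb nest rim proj [array([359.5, 287.3]), array([359.9, 304.5]), array([398.4, 306.5])]
orig ash rim via z24 [array([583.7,   8.9]), array([516.4,   8.3]), array([518.9,  72. ]), array([584.1,  70.5])]
cur ash bottom z32 [array([583.7,  77.8]), array([520.7,  75.9])] top z58 [array([583.1,   9.6]), array([523.2,   9. ])]
```

Run:
```python
from h import *
print(goto([553,34.5,31],down(np.radians(-91.5))))
```

```text
(array([-0. , 13.1, -1.4]), array([-0.2, -0.1, -0. ]))
```

Request:
{"name": "send_rows", "arguments": {
  "commands": [0,3,-1.4,0,0,0,0.4,0,6,-1.4,0,0,0,0.4,0,9,-1.4,0,0,0,0.4,0,11,-1.4,0,0,0,0.4,0,13,-1.4,0,0,0,0.4,0,13,-1.4,0,0,0,0.4]
}}

```text
clock: 13.5
tool_pos: [552.8, 34.5, 30.7]
tcp_rot: [-1.193, 1.228, -1.23]
force: [-0.0, -0.7, -1.6]
width: 58.4
```

Request:
{"name": "send_rows", "arguments": {
  "commands": [0,1.5,0,0,0,0,0.4,0,1.5,0,0,0,0,0.4,0,1.5,0,0,0,0,0.7,0,1.5,0,0,0,0,0.95,0,1.5,0,0,0,0,0.95,0,1.5,0,0,0,0,0.95,0,-30,0,0,0,0,0.95,0,-70,0,0,0,0,0.95,0,-110,-20,0,0,0,0.95,0,-110,-20,0,0,0,0.95]
}}

```text
clock: 14.5
tool_pos: [533.2, 35.1, 145.2]
tcp_rot: [-1.189, 1.222, -1.234]
force: [0.7, -0.4, 0.1]
width: 81.2
```

Run:
```python
from h import *
look("l_as"); print(goto([581,-395,130],down(np.radians(-91.5))))
```

```text
t 14.5 tcp [533.2  35.1 145.2] F [ 0.7 -0.4  0.1] w 81.2
(array([428.5,  13.6,  59.5]), array([-0.4, -0.1, -0. ]))
```

View pics/l_as.png

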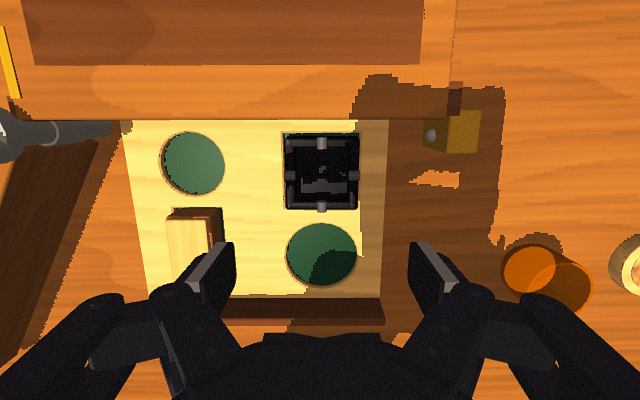

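Ashtray is in its nest. On to the strainer.

Request:
{"name": "send_rows", "arguments": {
  "commands": [40,0,6,0,0,0,0.85,85,0,12,0,0,0,0.85,130,0,18,0,0,0,0.85,175,0,24,0,0,0,0.85,220,0,30,0,0,0,0.85,265,4,36,0,0,0,0.85,310,8,42,0,0,0,0.85,355,12,48,0,0,0,0.85,400,14,55,0,0,0,0.85,428,14,59,0,0,0,0.85,428,14,59,0,0,0,0.85,428,14,59,0,0,0,0.85,428,14,59,0,0,0,0.85]
}}

```text
clock: 15.85
tool_pos: [579.9, -392.6, 128.2]
tcp_rot: [-1.191, 1.226, -1.229]
force: [-0.2, -0.4, 0.3]
width: 72.8
```

Run:
```python
from h import *
look("m_st")
im=cv2.imread("pics/raw_m_st.png")[:,:,::-1]; save("m_st2",im,(250,120,390,260),5)
```

```text
t 15.85 tcp [ 579.9 -392.6  128.2] F [-0.2 -0.4  0.3] w 72.8
```

View pics/m_st.png

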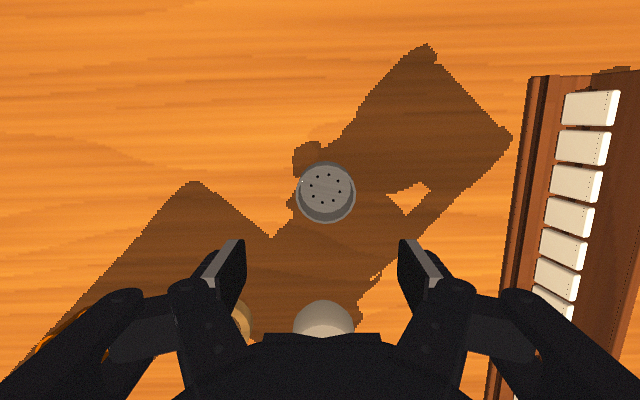

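View pics/m_st2.png

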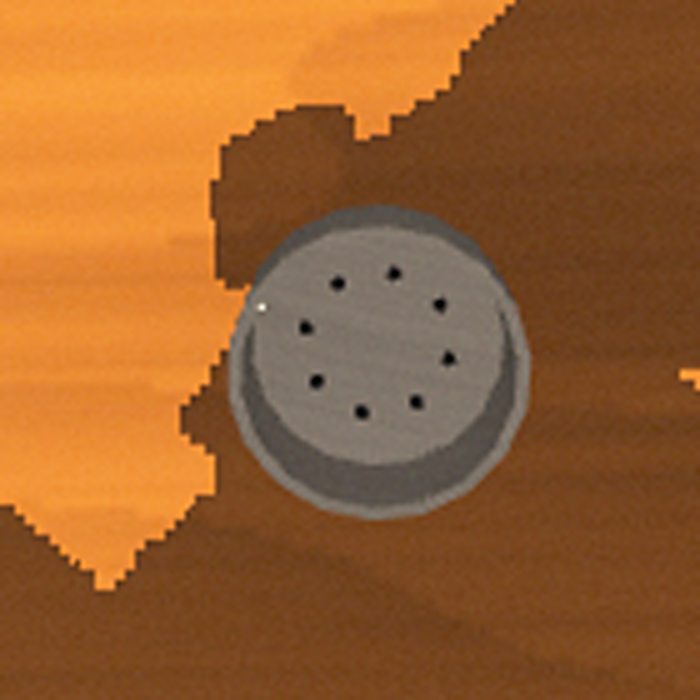

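Run:
```python
from h import *
np.set_printoptions(precision=1,suppress=True)
c=pickle.load(open("m_st.pkl","rb")); q=lambda x,y,z=28:onz(c,250+x/5,120+y/5,z)[:2]
print(q(379.5,370),q(229,370)-q(530,370), q(379,220)-q(379,520)); t=q(379.5,370)
c0=pickle.load(open("c_w.pkl","rb")); print(tri([(c,250+379.5/5,120+74),(c0,170+654/2.6,10+177/2.6)]))
print(goto([t[0],t[1]+1.2,11],down(np.radians(-91.5))))
```

```text
[ 581.7 -397.4] [ 1.3 49.2] [50.8 -1.2]
(array([ 581.4, -397.4,   27. ]), [np.float64(0.026693439444466144), np.float64(0.026693439444404655)])
(array([  4. , 117.6,   0.9]), array([-0.3,  0. , -0.1]))
```

Request:
{"name": "send_rows", "arguments": {
  "commands": [2,40,0.9,-0.3,0,0,0.85,4,80,0.9,-0.3,0,0,0.85,4,108,0.9,-0.3,0,0,0.85,4,117.5,0.9,-0.3,0,0,0.85,4,117.5,0.9,-0.3,0,0,0.85,4,117.5,0.9,-0.3,0,0,0.3,4,117.5,0.9,-0.3,0,0,0.3,4,117.5,0.9,-0.3,0,0,0.3,4,117.5,0.9,-0.3,0,0,0.3,4,117.5,0.9,-0.3,0,0,0.3,4,117.5,0.9,-0.3,0,0,0.3]
}}

```text
clock: 17.0
tool_pos: [583.1, -397.4, 13.8]
tcp_rot: [-1.194, 1.225, -1.231]
force: [0.6, -0.2, 7.0]
width: 48.0
```

Run:
```python
from h import *
print(goto([581,-397,120],down(np.radians(-91.5))))
print(goto([540,145,150],down(np.radians(-91.5))))
```

```text
(array([  -0.2, -106.2,   -1.7]), array([-0.2,  0. ,  0. ]))
(array([-541. , -136.8,  -56.7]), array([-0.2,  0. ,  0. ]))
```

Request:
{"name": "send_rows", "arguments": {
  "commands": [0,-15,0,0,0,0,0.3,0,-50,0,0,0,0,0.3,-15,-90,-2,0,0,0,0.3,-50,-125,-6,0,0,0,0.3,-95,-137,-10,0,0,0,0.3,-140,-137,-15,0,0,0,0.3,-185,-137,-20,0,0,0,0.3,-230,-137,-24,0,0,0,0.3,-275,-137,-29,0,0,0,0.3,-320,-137,-34,0,0,0,0.3,-365,-137,-39,0,0,0,0.3,-410,-137,-43,0,0,0,0.3,-455,-137,-48,0,0,0,0.3,-500,-137,-53,0,0,0,0.3,-541,-137,-57,0,0,0,0.3,-541,-137,-57,0,0,0,0.3,-541,-137,-57,0,0,0,0.3,-541,-137,-57,0,0,0,0.3]
}}

```text
clock: 18.8
tool_pos: [540.0, 144.2, 150.8]
tcp_rot: [-1.194, 1.224, -1.232]
force: [-0.1, 0.2, -0.7]
width: 48.0
```

Run:
```python
from h import *
look("n_st"); print(goto([560,146,46],down(np.radians(-91.5))))
```

```text
t 18.8 tcp [540.  144.2 150.8] F [-0.1  0.2 -0.7] w 48.0
(array([ -2.8, 104.8,  19.3]), array([-0.3, -0.1,  0.1]))
```

View pics/n_st.png

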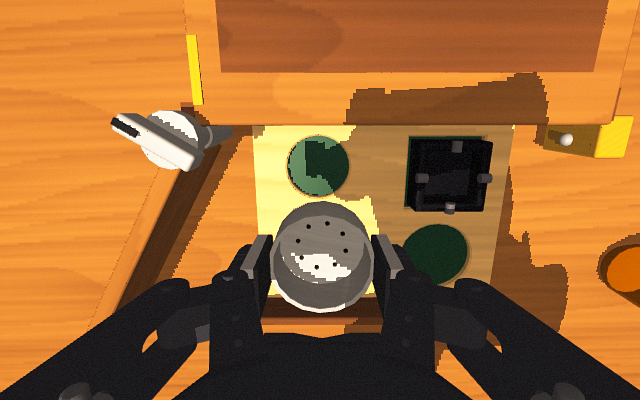

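Run:
```python
from h import *
np.set_printoptions(precision=1,suppress=True)
im=cv2.imread("pics/raw_n_st.png")[:,:,::-1]; save("n_st2",im,(260,120,500,330),3)
```

```text
(no output)
```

View pics/n_st2.png

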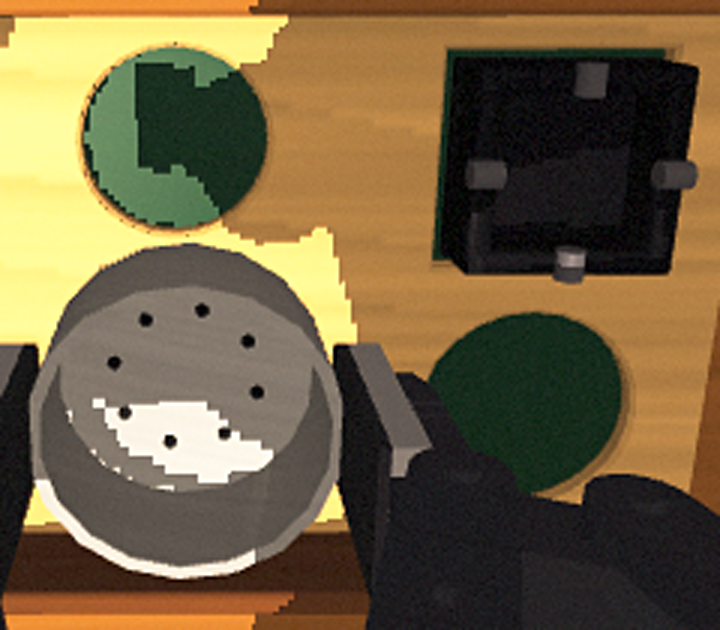

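Run:
```python
from h import *
np.set_printoptions(precision=1,suppress=True)
c=pickle.load(open("n_st.pkl","rb")); p=pose()[0]
q=lambda x,y,z:onz(c,260+x/3,120+y/3,z)[:2]
N=(q(80,139,24)+q(268,139,24)+q(174,44,24)+q(174,235,24))/4; print("nest",N)
for z in (10,14): print(z,q(30,420,p[2]+z)-p[:2],q(342,420,p[2]+z)-p[:2],q(183,578,p[2]+z)-p[:2])
```

```text
nest [559.7 145.2]
10 [-0.7 23.5] [ -2.1 -26. ] [-30.4   0.1]
14 [ 1.3 22.7] [ -0.  -25.3] [-27.4  -0. ]
```

Run:
```python
from h import *
print(goto([561.5,146.7,33],down(np.radians(-91.5))))
```

```text
(array([ -3.6, 117.8,  20.7]), array([-0.3, -0.1,  0.1]))
```

Request:
{"name": "send_rows", "arguments": {
  "commands": [-2,30,12,0,0,0,0.3,-3.6,65,21,-0.3,0,0,0.3,-3.6,90,21,-0.3,0,0,0.3,-3.6,103,21,-0.3,0,0,0.3,-3.6,103,21,-0.3,0,0,0.3,-3.6,103,21,-0.3,0,0,0.3]
}}

```text
clock: 19.45
tool_pos: [562.1, 146.1, 48.3]
tcp_rot: [-1.196, 1.23, -1.231]
force: [0.4, 1.6, -0.3]
width: 47.9
```

Run:
```python
from h import *
look("o_st",(200,100,440,340),2.5); im=imaging.snapshot("side"); save("o_side",im,(310,200,430,320),5)
print(goto([561.5,146.7,33],down(np.radians(-91.5))))
```

```text
t 19.45 tcp [562.1 146.1  48.3] F [ 0.4  1.6 -0.3] w 47.9
(array([-0.1, 16.2, -1.3]), array([-0.1, -0.1,  0. ]))
```

View pics/o_st.png

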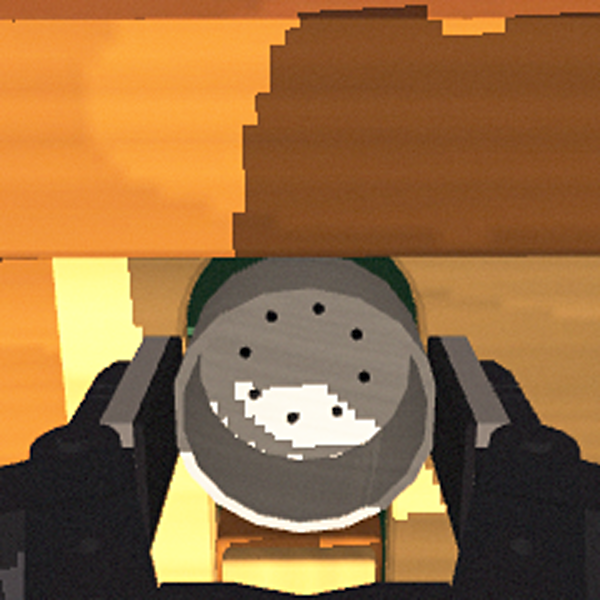

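View pics/o_side.png

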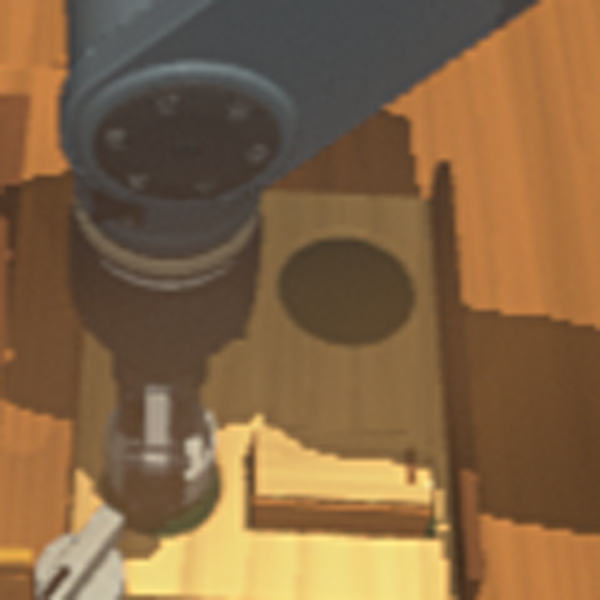

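Request:
{"name": "send_rows", "arguments": {
  "commands": [0,4,-1,0,0,0,0.3,0,8,-1,0,0,0,0.3,0,11,-1,0,0,0,0.3,0,14,-1,0,0,0,0.3,0,16,-1,0,0,0,0.3,0,16,-1,0,0,0,0.3]
}}

```text
clock: 20.15
tool_pos: [561.5, 146.5, 32.7]
tcp_rot: [-1.195, 1.228, -1.231]
force: [0.2, -0.2, -0.3]
width: 47.6
```

Request:
{"name": "send_rows", "arguments": {
  "commands": [0,1,0,0,0,0,0.3,0,2,0,0,0,0,0.3,0,2,0,0,0,0,0.3]
}}

```text
clock: 20.45
tool_pos: [561.4, 146.6, 30.8]
tcp_rot: [-1.195, 1.228, -1.231]
force: [0.4, -0.4, -0.0]
width: 47.7
```

Request:
{"name": "send_rows", "arguments": {
  "commands": [0,0,0,0,0,0,0.5,0,0,0,0,0,0,0.8,0,0,0,0,0,0,0.8,0,0,0,0,0,0,0.8,0,-30,0,0,0,0,0.8,0,-70,0,0,0,0,0.8,0,-110,-20,0,0,0,0.8,0,-110,-20,0,0,0,0.8]
}}

```text
clock: 21.25
tool_pos: [542.2, 147.7, 145.6]
tcp_rot: [-1.19, 1.223, -1.234]
force: [-0.3, 0.2, 0.5]
width: 68.4
```

Run:
```python
from h import *
look("p_st"); print(goto([446,-288,130],down(np.radians(-91.5))))
```

```text
t 21.25 tcp [542.2 147.7 145.6] F [-0.3  0.2  0.5] w 68.4
(array([438. ,  13.1, -84.1]), array([-0.4, -0.1,  0. ]))
```

View pics/p_st.png

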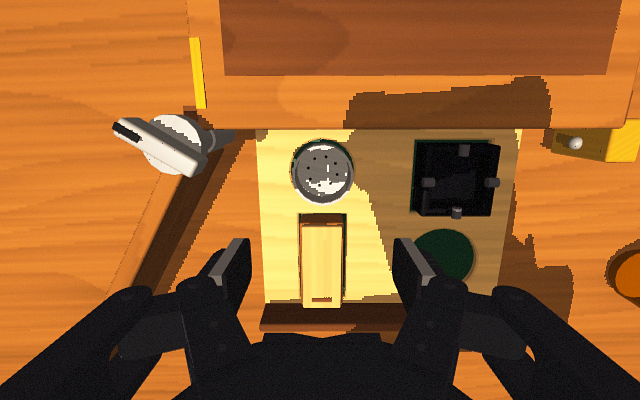

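Strainer is in its nest. On to the coaster.

Request:
{"name": "send_rows", "arguments": {
  "commands": [40,0,-8,0,0,0,0.9,85,0,-16,0,0,0,0.9,130,0,-25,0,0,0,0.9,175,0,-34,0,0,0,0.9,220,0,-42,0,0,0,0.9,265,4,-51,0,0,0,0.9,310,8,-60,0,0,0,0.9,355,12,-68,0,0,0,0.9,400,13,-77,0,0,0,0.9,438,13,-84,0,0,0,0.9,438,13,-84,0,0,0,0.9,438,13,-84,0,0,0,0.9,438,13,-84,0,0,0,0.9]
}}

```text
clock: 22.6
tool_pos: [445.5, -286.6, 129.1]
tcp_rot: [-1.191, 1.227, -1.23]
force: [-0.0, 0.4, -0.4]
width: 76.4
```

Run:
```python
from h import *
look("q_co")
im=cv2.imread("pics/raw_q_co.png")[:,:,::-1]; save("q_co2",im,(250,120,390,260),5)
```

```text
t 22.6 tcp [ 445.5 -286.6  129.1] F [-0.   0.4 -0.4] w 76.4
```

View pics/q_co.png

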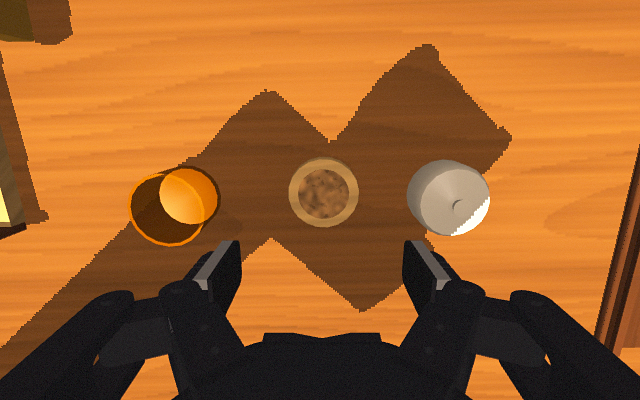

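View pics/q_co2.png

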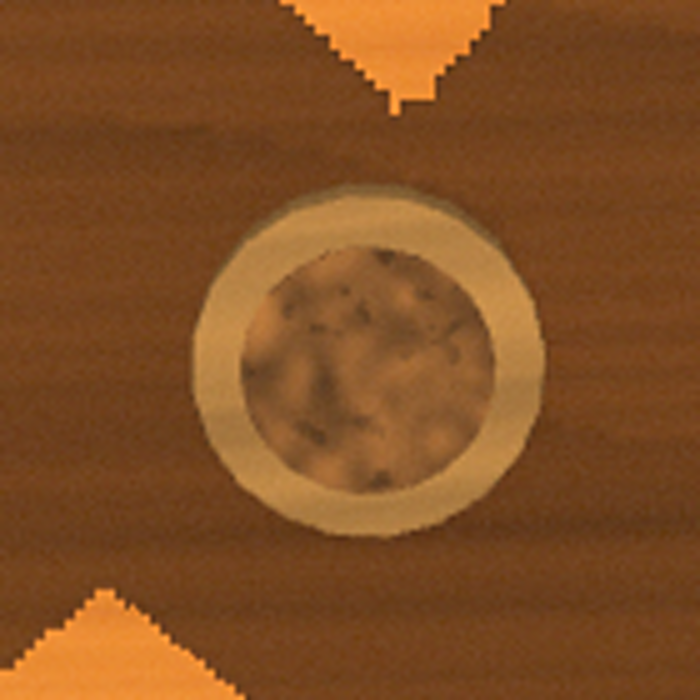

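Run:
```python
from h import *
np.set_printoptions(precision=1,suppress=True)
c=pickle.load(open("q_co.pkl","rb")); q=lambda x,y,z=16:onz(c,250+x/5,120+y/5,z)[:2]
t=q(369,366.5); print(t,q(193,366)-q(545,366),q(369,195)-q(369,538))
c0=pickle.load(open("c_w.pkl","rb")); print(tri([(c,250+369/5,120+366.5/5),(c0,170+408/2.6,10+470/2.6)]))
print(goto([t[0],t[1]+1.2,6.5],down(np.radians(-91.5))))
```

```text
[ 444.5 -289.8] [ 1.7 60.6] [61.1 -1.6]
(array([ 443.9, -289.7,   12.1]), [np.float64(0.49077963731177704), np.float64(0.49077963731182017)])
(array([  2.5, 122.8,  -1.9]), array([-0.3, -0. , -0.1]))
```

Request:
{"name": "send_rows", "arguments": {
  "commands": [1,40,-1,-0.3,0,0,0.95,2.5,80,-1.9,-0.3,0,0,0.95,2.5,108,-1.9,-0.3,0,0,0.95,2.5,118,-1.9,-0.3,0,0,0.95,2.5,122.5,-1.9,-0.3,0,0,0.95,2.5,122.5,-1.9,-0.3,0,0,0.95,2.5,122.5,-1.9,-0.3,0,0,0.4,2.5,122.5,-1.9,-0.3,0,0,0.4,2.5,122.5,-1.9,-0.3,0,0,0.4,2.5,122.5,-1.9,-0.3,0,0,0.4,2.5,122.5,-1.9,-0.3,0,0,0.4,2.5,122.5,-1.9,-0.3,0,0,0.4]
}}

```text
clock: 23.85
tool_pos: [445.3, -289.2, 9.1]
tcp_rot: [-1.195, 1.227, -1.23]
force: [-1.0, 1.0, 7.9]
width: 58.2
```

Run:
```python
from h import *
print(goto([450,36,150],down(np.radians(-91.5))))
```

```text
(array([-325.1, -141.1,   -3.5]), array([-0.1, -0. ,  0. ]))
```

Request:
{"name": "send_rows", "arguments": {
  "commands": [0,-15,0,0,0,0,0.4,0,-50,0,0,0,0,0.4,0,-90,0,0,0,0,0.4,-10,-125,0,0,0,0,0.4,-50,-141,-1,0,0,0,0.4,-95,-141,-1,0,0,0,0.4,-140,-141,-2,0,0,0,0.4,-185,-141,-2,0,0,0,0.4,-230,-141,-3,0,0,0,0.4,-280,-141,-3,0,0,0,0.4,-325,-141,-4,0,0,0,0.4,-325,-141,-4,0,0,0,0.4,-325,-141,-4,0,0,0,0.4,-325,-141,-4,0,0,0,0.4]
}}

```text
clock: 25.25
tool_pos: [450.0, 35.1, 150.5]
tcp_rot: [-1.194, 1.225, -1.232]
force: [1.3, 0.2, -1.5]
width: 58.1
```

Run:
```python
from h import *
look("r_co"); im=cv2.imread("pics/raw_r_co.png")[:,:,::-1]; save("r_co2",im,(240,60,420,320),2.3)
print(goto([469.5,37.4,46],down(np.radians(-91.5))))
```

```text
t 25.25 tcp [450.   35.1 150.5] F [ 1.3  0.2 -1.5] w 58.1
(array([ -3.3, 104.5,  19. ]), array([-0.2, -0.1,  0.1]))
```

View pics/r_co.png

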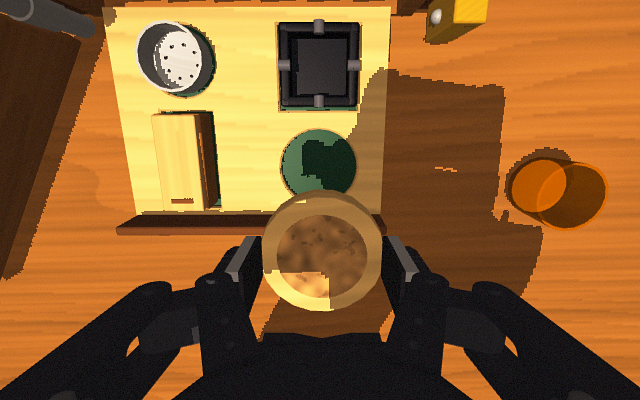

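View pics/r_co2.png

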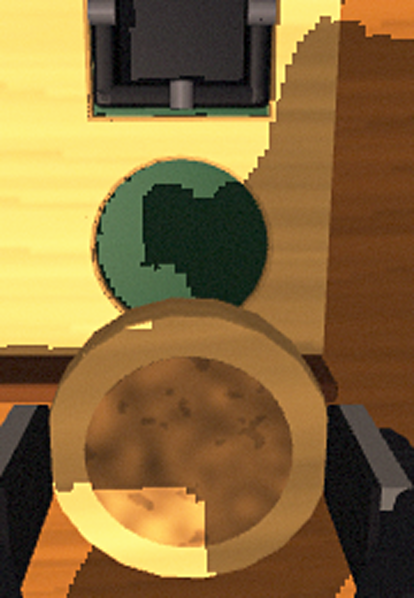

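Run:
```python
from h import *
np.set_printoptions(precision=1,suppress=True)
c=pickle.load(open("r_co.pkl","rb")); p=pose()[0]
q=lambda x,y,z:onz(c,240+x/2.3,60+y/2.3,z)[:2]
l,r,t=q(93,243,24),q(270,243,24),q(181,156,24); print("nest",(l+r)/2,"from top",t-[34,0],l-r)
for z in (3,7): 
    k=lambda x,y:q(x,y,p[2]+z)-p[:2]
    print(z,k(50,445),k(326,445),k(188,318),k(188,577))
```

```text
nest [470.7  35.3] from top [469.4  34.5] [ 1.9 68.1]
3 [-0.5 28.7] [ -2.2 -31. ] [27.2 -1.9] [-34.3  -0.2]
7 [ 1.4 27.8] [ -0.2 -30.2] [28.3 -1.9] [-31.4  -0.3]
```

Run:
```python
from h import *
print(goto([471.5,37.2,42],down(np.radians(-91.5))))
```

```text
(array([ -3.2, 108.5,  21. ]), array([-0.2, -0.1,  0.1]))
```

Request:
{"name": "send_rows", "arguments": {
  "commands": [-2,30,12,0,0,0,0.4,-3.2,65,21,-0.2,0,0,0.4,-3.2,95,21,-0.2,0,0,0.4,-3.2,108,21,-0.2,0,0,0.4,-3.2,108,21,-0.2,0,0,0.4,-3.2,108,21,-0.2,0,0,0.4]
}}

```text
clock: 25.9
tool_pos: [471.8, 35.9, 42.5]
tcp_rot: [-1.195, 1.231, -1.232]
force: [0.4, -0.4, -0.3]
width: 58.3
```

Run:
```python
from h import *
look("s_co",(200,100,440,340),2.5)
print(goto([471.5,37.2,27],down(np.radians(-91.5))))
```

```text
t 25.9 tcp [471.8  35.9  42.5] F [ 0.4 -0.4 -0.3] w 58.3
(array([-1. , 16. , -0.7]), array([-0.1, -0.2,  0.1]))
```

View pics/s_co.png

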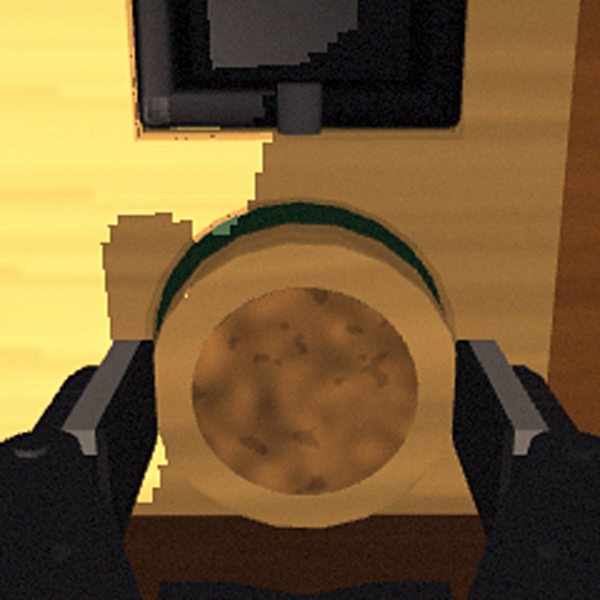

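Run:
```python
from h import *
np.set_printoptions(precision=1,suppress=True)
c=pickle.load(open("s_co.pkl","rb")); p=pose()[0]
q=lambda x,y,z:onz(c,200+x/2.5,100+y/2.5,z)[:2]-p[:2]
print("nest far",q(302,200,24),"coaster far bottom",q(305,225,33.5),q(305,225,30))
```

```text
nest far [31.  -2.2] coaster far bottom [27.9 -2.8] [27.  -2.8]
```

Request:
{"name": "send_rows", "arguments": {
  "commands": [-0.9,4,0,0,0,0,0.4,-0.9,8,0,0,0,0,0.4,-0.9,11,0,0,0,0,0.4,-0.9,14,0,0,0,0,0.4,-0.9,15,0,0,0,0,0.4,-0.9,15,0,0,0,0,0.4]
}}

```text
clock: 26.55
tool_pos: [472.1, 37.2, 27.8]
tcp_rot: [-1.195, 1.23, -1.232]
force: [0.7, 0.8, 0.2]
width: 57.8
```

Request:
{"name": "send_rows", "arguments": {
  "commands": [0,0.8,0,0,0,0,0.4,0,0.8,0,0,0,0,0.4,0,0.8,0,0,0,0,0.7,0,0.8,0,0,0,0,0.95,0,0.8,0,0,0,0,0.95,0,0.8,0,0,0,0,0.95,0,-30,0,0,0,0,0.95,0,-70,0,0,0,0,0.95,0,-120,-20,0,0,0,0.95,20,-160,-40,0,0,0,0.95,20,-160,-40,0,0,0,0.95,20,-160,-40,0,0,0,0.95]
}}

```text
clock: 27.75
tool_pos: [431.7, 18.2, 189.0]
tcp_rot: [-1.193, 1.228, -1.235]
force: [-0.2, -0.1, -1.2]
width: 81.3
```

Run:
```python
from h import *
look("t_co"); im=cv2.imread("pics/raw_t_co.png")[:,:,::-1]; save("t_co2",im,(80,0,400,230),2.5)
im=imaging.snapshot("side"); save("t_side",im,(310,200,430,320),5)
im=imaging.snapshot("scene"); save("t_scene",im)
```

```text
t 27.75 tcp [431.7  18.2 189. ] F [-0.2 -0.1 -1.2] w 81.3
```

View pics/t_co2.png

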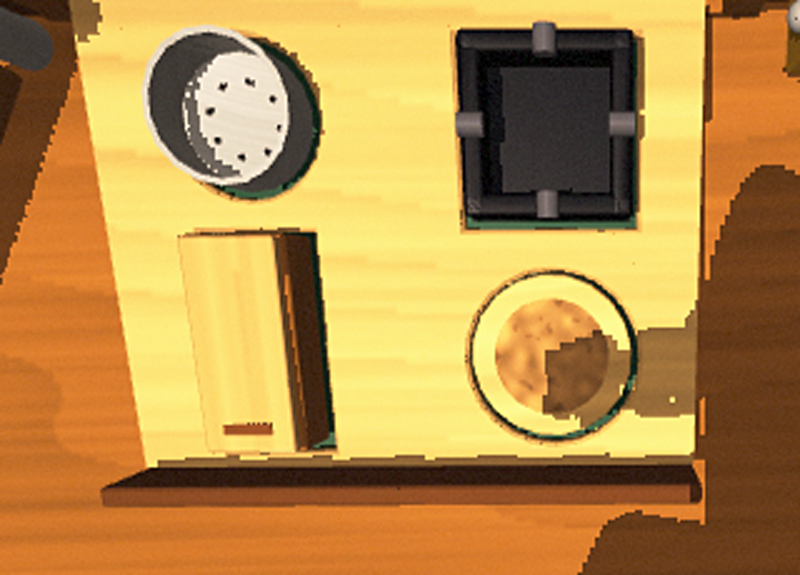

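View pics/t_side.png

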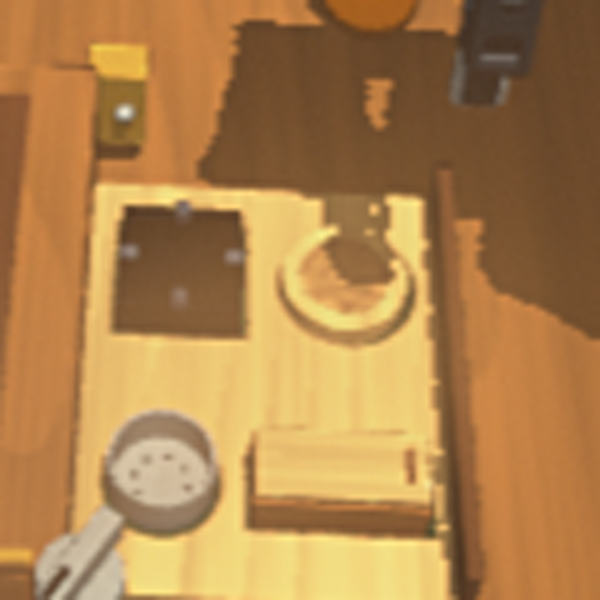

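View pics/t_scene.png

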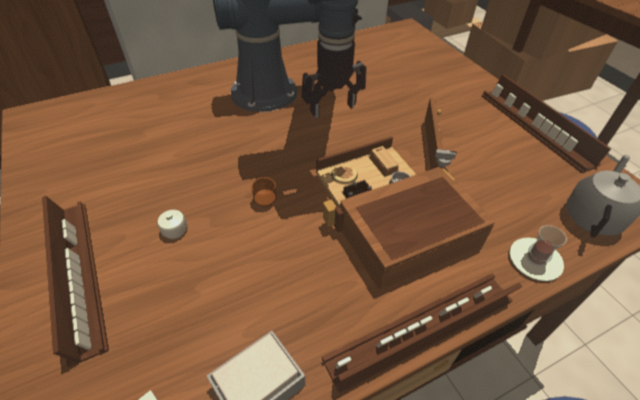

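All four sit in their nests: a dark gap ring shows round each, and the cup and pot haven't moved. Next I'll close the fingers and move in front of the lip.

Run:
```python
from h import *
np.set_printoptions(precision=1,suppress=True)
c=pickle.load(open("t_co.pkl","rb")); q=lambda x,y,z:onz(c,80+x/2.5,y/2.5,z)[:2]
print("board top front edge",q(102,489,56),q(700,486,56)); 
print(goto([392,93,110],down(np.radians(-91.5))),goto([392,93,32],down(np.radians(-91.5))))
```

```text
board top front edge [429.1 203.2] [423.2 -18.9]
(array([-73.1,  76.7, -41.2]), array([ 0.1, -0.2,  0. ])) (array([-73.1, 154.7, -41.1]), array([ 0.1, -0.2,  0. ]))
```

Request:
{"name": "send_rows", "arguments": {
  "commands": [-30,0,-41,0,0,0,0.3,-60,20,-41,0,0,0,0,-73,55,-41,0,0,0,0,-73,77,-41,0,0,0,0,-73,77,-41,0,0,0,0,-73,110,-41,0,0,0,0,-73,145,-41,0,0,0,0,-73,154,-41,0,0,0,0,-73,154,-41,0,0,0,0,-73,154,-41,0,0,0,0]
}}

```text
clock: 28.9
tool_pos: [392.5, 92.8, 33.3]
tcp_rot: [-1.196, 1.231, -1.231]
force: [0.3, 0.7, 1.1]
width: -0.0
```

Run:
```python
from h import *
look("u"); im=imaging.snapshot("side"); save("u_side",im,(300,180,460,340),4)
```

```text
t 28.9 tcp [392.5  92.8  33.3] F [0.3 0.7 1.1] w -0.0
```

View pics/u.png

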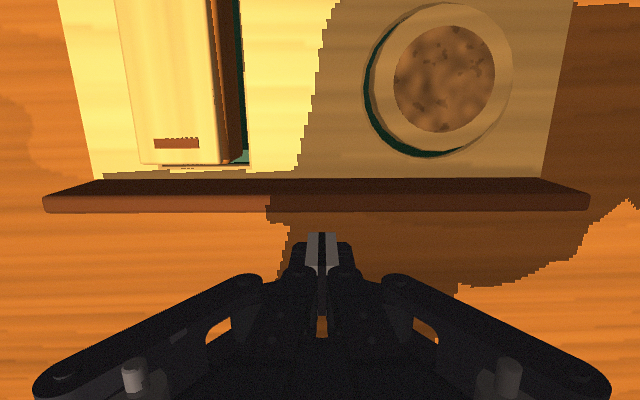

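View pics/u_side.png

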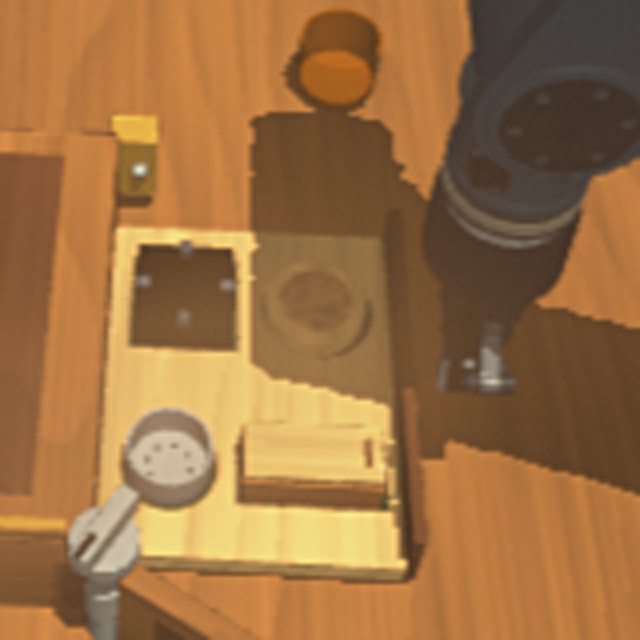

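Request:
{"name": "send_rows", "arguments": {
  "commands": [0,-6,0,0,0,0,0,0,-11,5,0,0,0,0,0,-11,10,0,0,0,0,0,-11,15,0,0,0,0,0,-11,22,0,0,0,0,0,-11,29,0,0,0,0,0,-11,36,0,0,0,0,0,-11,43,0,0,0,0,0,-11,50,0,0,0,0,0,-11,57,0,0,0,0,0,-11,64,0,0,0,0,0,-11,71,0,0,0,0,0,-11,78,0,0,0,0,0,-11,85,0,0,0,0,0,-11,92,0,0,0,0,0,-11,99,0,0,0,0,0,-11,106,0,0,0,0,0,-11,113,0,0,0,0,0,-11,120,0,0,0,0]
}}

```text
clock: 30.9
tool_pos: [513.4, 89.2, 45.0]
tcp_rot: [-1.195, 1.23, -1.232]
force: [-3.1, 2.0, -1.8]
width: -0.0
```

Run:
```python
from h import *
look("v"); im=imaging.snapshot("side"); save("v_side",im,(260,180,460,340),4)
```

```text
t 30.9 tcp [513.4  89.2  45. ] F [-3.1  2.  -1.8] w -0.0
```

View pics/v_side.png

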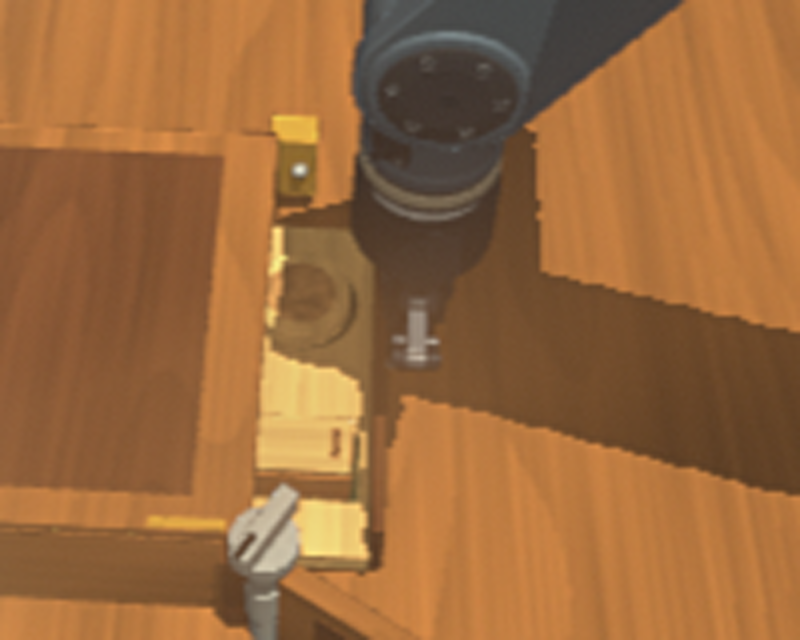

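View pics/v.png

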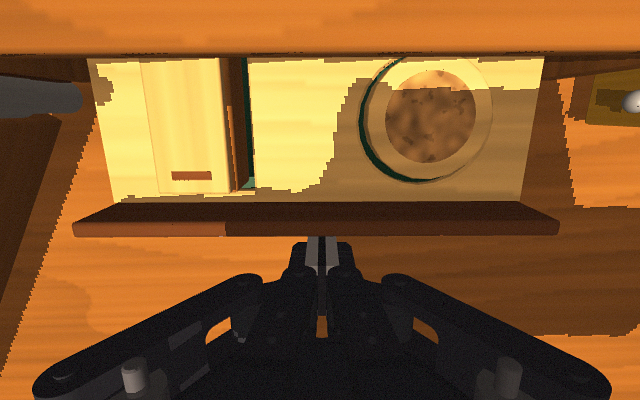

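Request:
{"name": "send_rows", "arguments": {
  "commands": [0,0,7,0,0,0,0,0,0,14,0,0,0,0,0,0,21,0,0,0,0,0,0,28,0,0,0,0,0,0,35,0,0,0,0,0,0,42,0,0,0,0,0,0,49,0,0,0,0,0,0,56,0,0,0,0,0,0,62,0,0,0,0,0,0,66,0,0,0,0,0,0,69,0,0,0,0,0,0,71,0,0,0,0,0,0,72,0,0,0,0]
}}

```text
clock: 32.3
tool_pos: [583.8, 86.8, 45.7]
tcp_rot: [-1.198, 1.232, -1.23]
force: [-10.9, -0.3, 4.8]
width: -0.1
```

Request:
{"name": "send_rows", "arguments": {
  "commands": [0,0,1,0,0,0,0,0,0,2,0,0,0,0,0,0,3,0,0,0,0,0,0,4,0,0,0,0]
}}

```text
clock: 32.7
tool_pos: [583.4, 86.8, 45.5]
tcp_rot: [-1.205, 1.238, -1.226]
force: [-11.6, 0.1, 4.7]
width: -0.3
```

Run:
```python
from h import *
look("w"); im=imaging.snapshot("side"); save("w_side",im,(260,180,460,340),4); im=imaging.snapshot("scene"); save("w_scene",im,(300,90,460,250),4)
```

```text
t 32.7 tcp [583.4  86.8  45.5] F [-11.6   0.1   4.7] w -0.3
```

View pics/w_side.png

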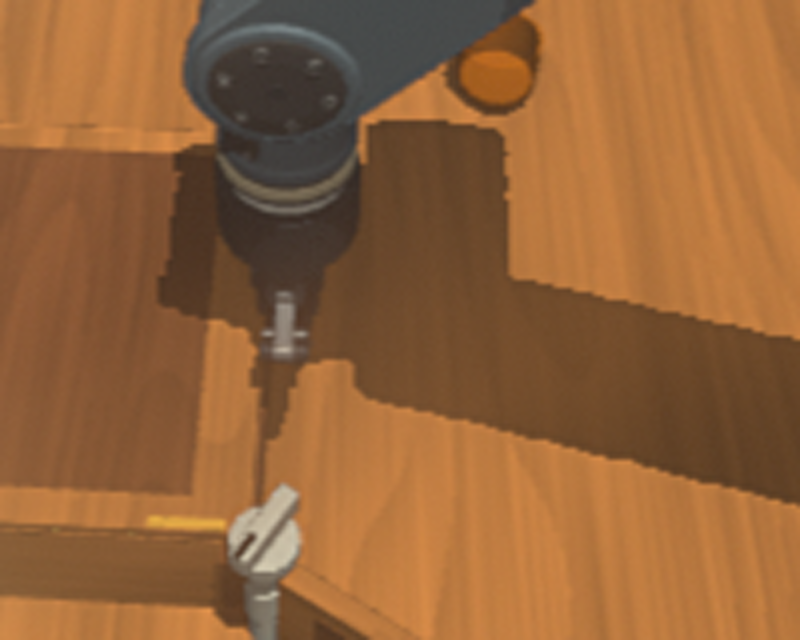

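View pics/w.png

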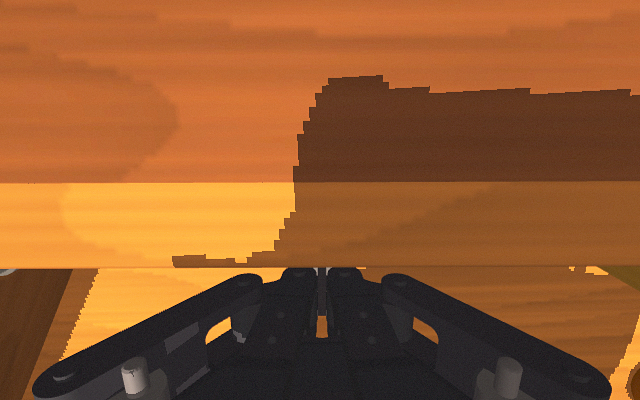

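View pics/w_scene.png

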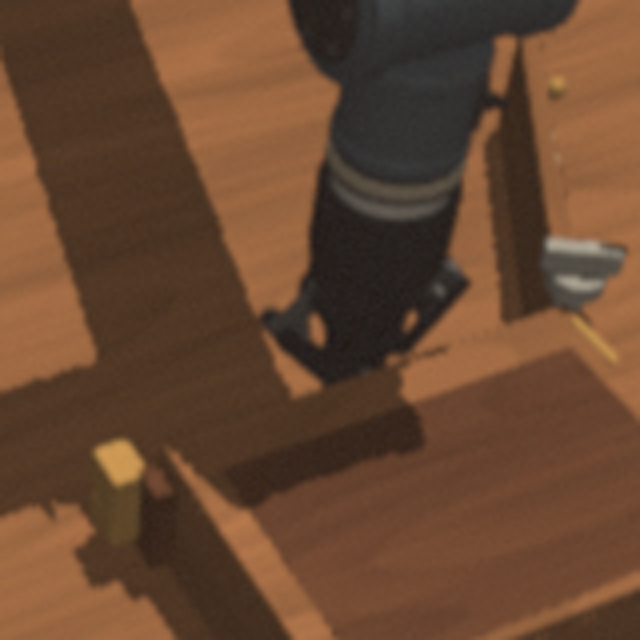

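Run:
```python
from h import *
np.set_printoptions(precision=1,suppress=True)
c=pickle.load(open("w.pkl","rb")); print([onz(c,u,v,90) for u,v in [(100,268),(320,268),(560,268)]])
c=pickle.load(open("l_as.pkl","rb")); print([onz(c,u,v,90) for u,v in [(130,121),(320,119.5),(420,119)]])
c=pickle.load(open("u.pkl","rb")); print("board top front z56 ",[onz(c,u,v,56) for u,v in [(44,212),(320,211),(588,209)]])
c=pickle.load(open("v.pkl","rb")); print("v board front top",[onz(c,u,v,56) for u,v in [(74,236.5),(320,236),(558,235)]])
```

```text
[array([599.9, 163.3,  90. ]), array([597.5,  85.6,  90. ]), array([595. ,   0.6,  90. ])]
[array([598., 152.,  90.]), array([595.6,  32.8,  90. ]), array([594.1, -29.8,  90. ])]
board top front z56  [array([423.2, 204.5,  56. ]), array([420.1,  91.1,  56. ]), array([417.6, -18.7,  56. ])]
v board front top [array([528.1, 201.6,  56. ]), array([524.9,  88.2,  56. ]), array([522. , -21.5,  56. ])]
```

The knuckles touch the roof edge at (300,268), with the tray about 4 mm short. I'll back off, tilt the fingertips forward and push again.

Request:
{"name": "send_rows", "arguments": {
  "commands": [0,0,-6,0,0,0,0,0,0,-15,0,0,0,0,0,0,-25,5,0,0,0,0,5,-25,12,0,0,0,0,10,-25,19,0,0,0,0,10,-25,25,0,0,0,0,10,-25,25,0,0,0,0,10,-25,25,0,0,0]
}}

```text
clock: 33.65
tool_pos: [565.0, 88.9, 42.0]
tcp_rot: [-0.89, 0.91, -1.406]
force: [-0.4, 0.0, 0.5]
width: 0.1
```

Run:
```python
from h import *
look("x"); p,R=pose(); print(R.as_matrix().round(2)); Rt=down(np.radians(-91.5))*Rn.from_rotvec([25,0,0],degrees=True)
print(goto([575,87,36],Rt),goto([590,86.7,36],Rt))
```

```text
t 33.65 tcp [565.   88.9  42. ] F [-0.4  0.   0.5] w 0.1
[[-0.03  0.41  0.91]
 [-1.   -0.02 -0.03]
 [ 0.   -0.91  0.41]]
(array([1.4, 9.4, 5.9]), array([ 1. , -0.1,  0.3])) (array([ 1.3, 15.5, 19.6]), array([ 1. , -0.1,  0.3]))
```

View pics/x.png

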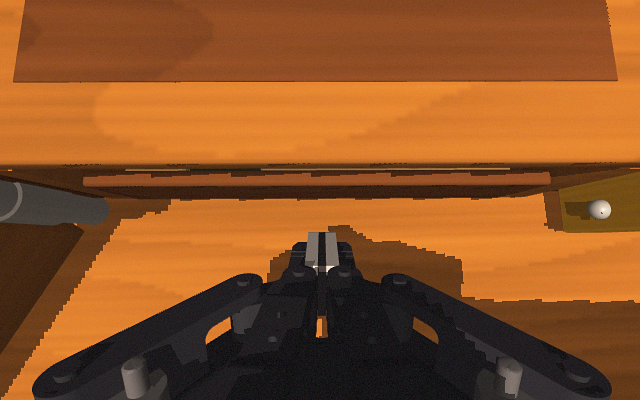

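Request:
{"name": "send_rows", "arguments": {
  "commands": [1,9,4,0,0,0,0,1,11,8,0,0,0,0,1,12.5,12,0,0,0,0,1,13.5,15,0,0,0,0,1,14.5,17.5,0,0,0,0,1,15.5,19.6,0,0,0,0,1,15.9,20.5,0,0,0,0,1,16.3,21.4,0,0,0,0]
}}

```text
clock: 34.5
tool_pos: [590.7, 87.0, 35.7]
tcp_rot: [-0.891, 0.912, -1.406]
force: [-5.2, -0.9, 4.4]
width: 0.1
```

Forward along world +x in small steps until the force rises.

Request:
{"name": "send_rows", "arguments": {
  "commands": [0,0.4,0.9,0,0,0,0,0,0.8,1.8,0,0,0,0,0,1.2,2.7,0,0,0,0]
}}

```text
clock: 34.8
tool_pos: [590.8, 87.2, 35.0]
tcp_rot: [-0.895, 0.916, -1.403]
force: [-9.7, -0.6, 6.1]
width: -0.1
```

Request:
{"name": "send_rows", "arguments": {
  "commands": [0,0.4,0.9,0,0,0,0,0,0.8,1.8,0,0,0,0,0,1.2,2.7,0,0,0,0,0,1.6,3.6,0,0,0,0]
}}

```text
clock: 35.2
tool_pos: [590.8, 87.4, 34.0]
tcp_rot: [-0.901, 0.922, -1.4]
force: [-11.6, -0.8, 7.8]
width: 0.1
```

Run:
```python
from h import *
look("y")
```

```text
t 35.2 tcp [590.8  87.4  34. ] F [-11.6  -0.8   7.8] w 0.1
```

View pics/y.png

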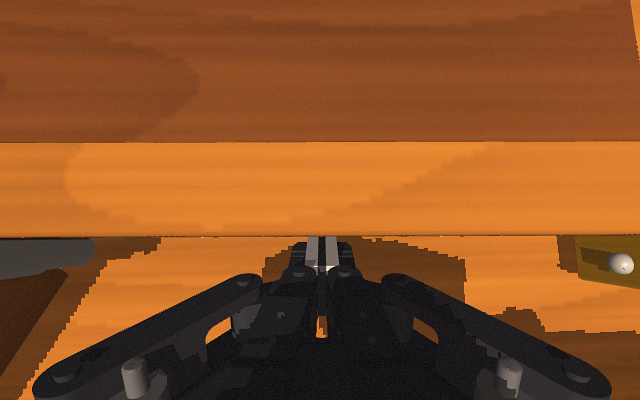

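Blocked at x 590.8 with the force rising, which fits the home stop (face near 600). I'll back off and check.

Request:
{"name": "send_rows", "arguments": {
  "commands": [0,-4,-9,0,0,0,0,0,-10,-25,-5,0,0,0,0,-30,-55,-13,0,0,0,0,-60,-80,-21,0,0,0,0,-90,-95,-25,0,0,0,0,-100,-100,-25,0,0,0,0,-100,-100,-25,0,0,0,0,-100,-100,-25,0,0,0]
}}

```text
clock: 36.05
tool_pos: [460.3, 91.5, 86.5]
tcp_rot: [-1.221, 1.253, -1.218]
force: [-0.4, -0.8, -0.5]
width: -0.1
```

Run:
```python
from h import *
look("z"); im=imaging.snapshot("side"); save("z_side",im,(240,180,460,400),3.5); im=imaging.snapshot("scene"); save("z_scene",im,(300,90,500,240),4)
p,R=pose(); print(R.as_matrix().round(2))
```

```text
t 36.05 tcp [460.3  91.5  86.5] F [-0.4 -0.8 -0.5] w -0.1
[[-0.03 -0.03  1.  ]
 [-1.   -0.   -0.03]
 [ 0.   -1.   -0.03]]
```

View pics/z.png

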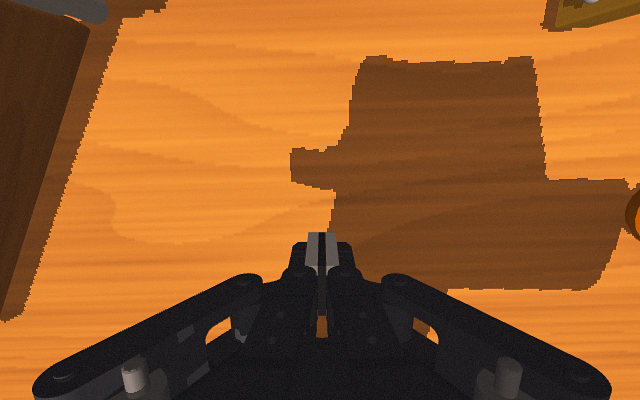

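View pics/z_side.png

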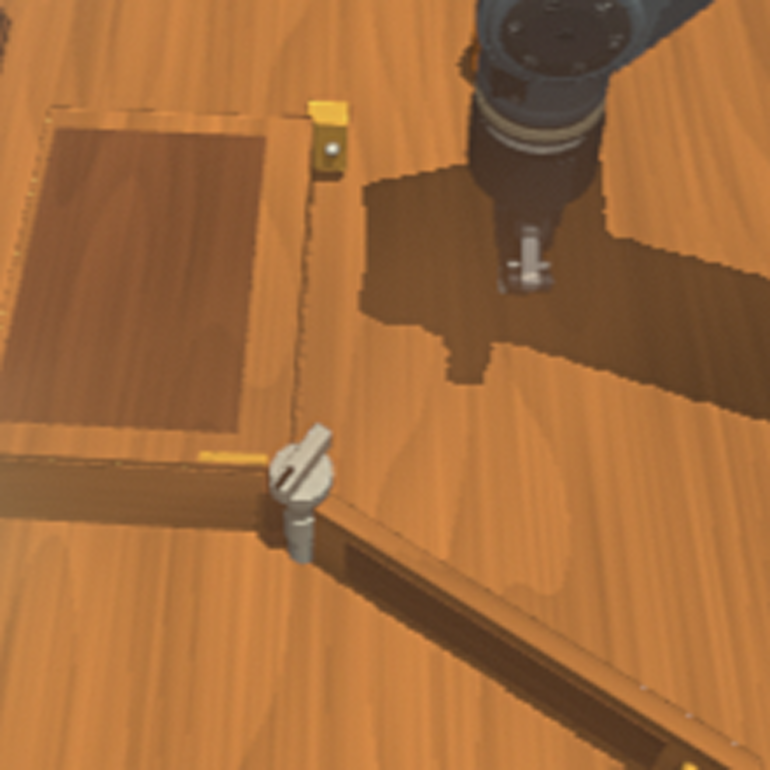

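Tray is home behind the front edge. Next I'll go over the door to its outer side.

Run:
```python
from h import *
np.set_printoptions(precision=1,suppress=True)
# collar/hinge from earlier wrist views + side
c=pickle.load(open("p_st.pkl","rb")); im=cv2.imread("pics/raw_p_st.png")[:,:,::-1]; save("p_col",im,(100,90,260,200),4)
print(goto([455,380,170],down(np.radians(-91.5))))
```

```text
(array([-288. ,  -84.6,  -16.2]), array([ 2. , -0.2,  0.2]))
```

View pics/p_col.png

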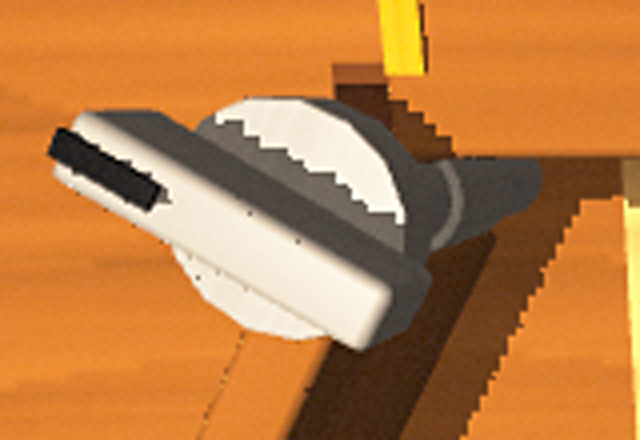

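Run:
```python
from h import *
np.set_printoptions(precision=1,suppress=True)
c=pickle.load(open("p_st.pkl","rb")); d=cam("side")
a,b=onz(c,100+65/4,90+150/4,124),onz(c,100+375/4,90+330/4,124); print(a,b,(a+b)/2,np.linalg.norm(a-b),np.degrees(np.arctan2(*(a-b)[[1,0]])))
# side: z_side crop bar top ends
print(tri([(c,155,150),(d,240+303/3.5,180+460/3.5)]), onz(d,240+303/3.5,180+460/3.5,124))
```

```text
[604.1 252.2 124. ] [579.1 214.8 124. ] [591.6 233.5 124. ] 44.94823193593026 56.20300516138058
(array([591.8, 237. , 118.3]), [np.float64(0.502223116526749), np.float64(0.502223116526345)]) [592.1 239.9 124. ]
```

Request:
{"name": "send_rows", "arguments": {
  "commands": [-10,-40,-2,0,0,0,0,-45,-75,-4,1,0,0,0,-90,-85,-6,2,0,0,0,-135,-85,-8,2,0,0,0,-180,-85,-10,2,0,0,0,-225,-85,-13,2,0,0,0,-265,-85,-15,2,0,0,0,-288,-85,-16,2,0,0,0,-288,-85,-16,2,0,0,0,-288,-85,-16,2,0,0,0,-288,-85,-16,2,0,0,0]
}}

```text
clock: 37.3
tool_pos: [455.0, 378.8, 169.7]
tcp_rot: [-1.199, 1.229, -1.235]
force: [-0.2, -0.1, 1.5]
width: -0.1
```

Run:
```python
from h import *
look("aa")
```

```text
t 37.3 tcp [455.  378.8 169.7] F [-0.2 -0.1  1.5] w -0.1
```

View pics/aa.png

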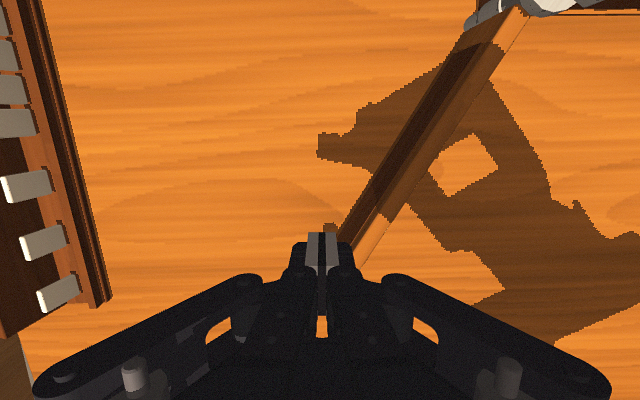

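Run:
```python
from h import *
np.set_printoptions(precision=1,suppress=True)
im=cv2.imread("pics/raw_aa.png")[:,:,::-1]; save("aa2",im,(310,0,550,270),2.2)
c=pickle.load(open("aa.pkl","rb"))
a,b=onz(c,530,12,86),onz(c,362,262,86); print(a,b,np.degrees(np.arctan2(*(b-a)[[1,0]])))
H=np.array([592.5,235.]);
for f in [2.1,1.8,1.5,1.2,.9,.6,.4,.2,.1,0]:
    u=np.radians(-91.5)-f; n=np.radians(178.5)-f; U=np.array([np.cos(u),np.sin(u)]);N=np.array([np.cos(n),np.sin(n)])
    s=7+11.5*abs(N[0])+15*abs(N[1]); print(f,H+195*U+s*N)
print(goto([455,378.8,60],down(np.radians(-91.5))))
```

```text
[580.3 235.9  86. ] [402.4 345.6  86. ] 148.3352308384165
2.1 [440.4 359.7]
1.8 [410.  307.9]
1.5 [396.7 248.8]
1.2 [400.5 192.7]
0.9 [421.1 138.5]
0.6 [457.9  91.7]
0.4 [490.3  67.2]
0.2 [527.7  49.8]
0.1 [547.8  44.1]
0 [568.5  40.6]
(array([ -0.7, 109.9,  -0.2]), array([ 0. , -0.3,  0.3]))
```

View pics/aa2.png

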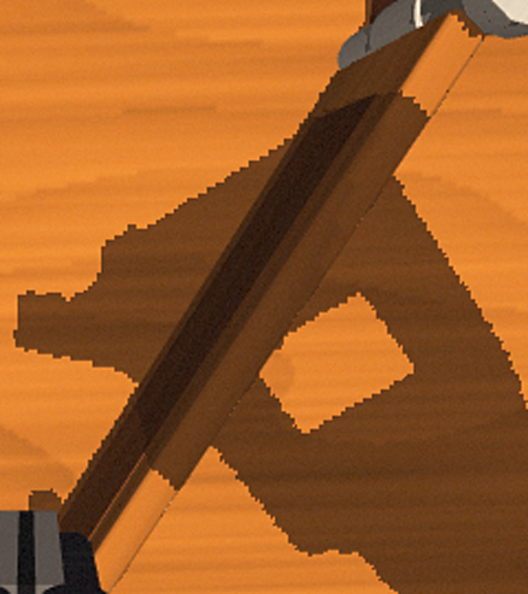

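Request:
{"name": "send_rows", "arguments": {
  "commands": [0,40,0,0,0,0,0,0,80,0,0,0,0,0,0,105,0,0,0,0,0,0,110,0,0,0,0,0,0,110,0,0,0,0,0]
}}

```text
clock: 37.85
tool_pos: [455.2, 377.0, 59.5]
tcp_rot: [-1.2, 1.231, -1.236]
force: [-0.1, 0.3, 0.9]
width: -0.1
```

```bash
cat > sweep.py <<'E'
from h import *
import sys
def P(f,r=195,ov=0):
    H=np.array([592.5,235.]); u=np.radians(-91.5)-f; n=np.radians(178.5)-f
    U=np.array([np.cos(u),np.sin(u)]);N=np.array([np.cos(n),np.sin(n)])
    s=7+11.5*abs(N[0])+15*abs(N[1])-ov; return H+r*U+s*N
def rows(fs,z=60):
    for f in fs: print(round(f,2),goto([*P(f),z])[0].round(0))
E
python3 - <<'E'
from sweep import *
print(pose()[0]); rows(np.linspace(2.08,1.04,14))
E
```

```text
[455.20540853 377.01406175  59.46403746]
2.08 [ 21.  -0. -17.]
2.0 [ 34.  -0. -26.]
1.92 [ 48.  -0. -33.]
1.84 [ 63.  -0. -40.]
1.76 [ 78.   0. -46.]
1.68 [ 94.   0. -50.]
1.6 [110.   0. -53.]
1.52 [126.   0. -54.]
1.44 [141.   0. -55.]
1.36 [156.   0. -54.]
1.28 [171.   1. -52.]
1.2 [186.   1. -49.]
1.12 [201.   1. -44.]
1.04 [215.   1. -39.]
```

Request:
{"name": "send_rows", "arguments": {
  "commands": [8,0,-7,0,0,0,0,21,0,-17,0,0,0,0,34,0,-26,0,0,0,0,48,0,-33,0,0,0,0,63,0,-40,0,0,0,0,78,0,-46,0,0,0,0,94,0,-50,0,0,0,0,110,0,-53,0,0,0,0,126,0,-54,0,0,0,0,141,0,-55,0,0,0,0,156,0,-54,0,0,0,0,171,0,-52,0,0,0,0,186,0,-49,0,0,0,0,201,0,-44,0,0,0,0,215,0,-39,0,0,0,0]
}}

```text
clock: 39.35
tool_pos: [409.8, 162.4, 61.9]
tcp_rot: [-1.198, 1.23, -1.237]
force: [-0.5, 1.3, 0.1]
width: -0.0
```

Run:
```python
from sweep import *
look("ab"); rows(np.arange(0.98,0.05,-0.08)); im=imaging.snapshot("side"); save("ab_side",im,(240,180,460,400),3)
```

```text
t 39.35 tcp [409.8 162.4  61.9] F [-0.5  1.3  0.1] w -0.0
0.98 [8. 2. 3.]
0.9 [22.  2. 11.]
0.82 [35.  2. 20.]
0.74 [48.  2. 30.]
0.66 [60.  2. 40.]
0.58 [70.  2. 52.]
0.5 [80.  2. 65.]
0.42 [89.  2. 79.]
0.34 [97.  2. 94.]
0.26 [103.   3. 109.]
0.18 [108.   3. 125.]
0.1 [112.   3. 141.]
```

View pics/ab_side.png

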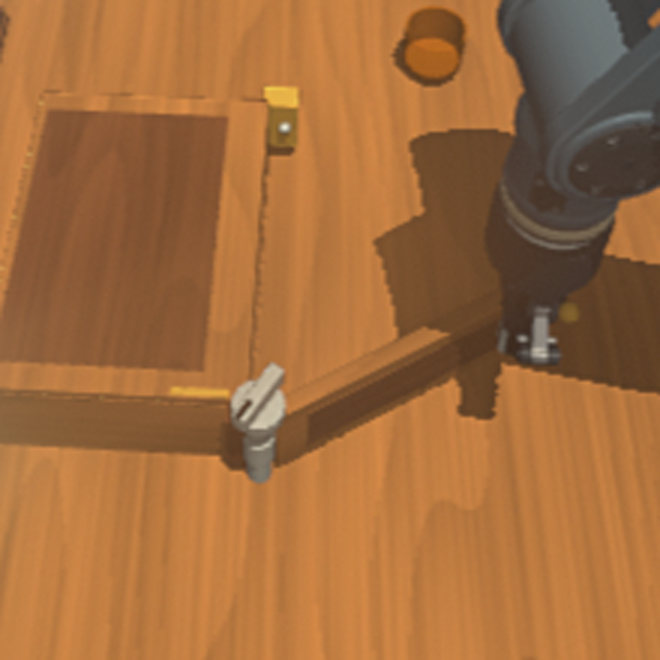

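Request:
{"name": "send_rows", "arguments": {
  "commands": [8,2,3,0,0,0,0,22,2,11,0,0,0,0,35,2,20,0,0,0,0,48,2,30,0,0,0,0,60,2,40,0,0,0,0,70,2,52,0,0,0,0,80,2,65,0,0,0,0,89,2,79,0,0,0,0,97,2,94,0,0,0,0,103,2,109,0,0,0,0,108,2,125,0,0,0,0,111,2,137,0,0,0,0]
}}

```text
clock: 40.65
tool_pos: [545.3, 45.4, 60.6]
tcp_rot: [-1.195, 1.231, -1.24]
force: [-0.3, 0.1, 0.4]
width: -0.1
```

Run:
```python
from sweep import *
look("ac"); rows([0.08,0.05,0.02,0,-0.02,-0.04]); im=imaging.snapshot("side"); save("ac_side",im,(240,180,460,400),3)
```

```text
t 40.65 tcp [545.3  45.4  60.6] F [-0.3  0.1  0.4] w -0.1
0.08 [2. 1. 4.]
0.05 [ 2.  1. 10.]
0.02 [ 3.  1. 16.]
0 [ 4.  1. 21.]
-0.02 [ 4.  1. 25.]
-0.04 [ 4.  1. 29.]
```

View pics/ac.png

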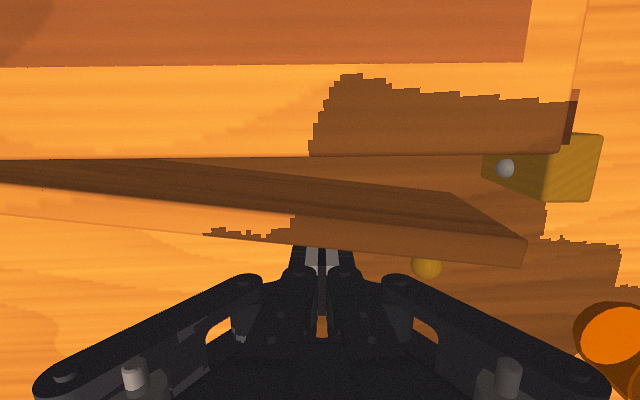

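View pics/ac_side.png

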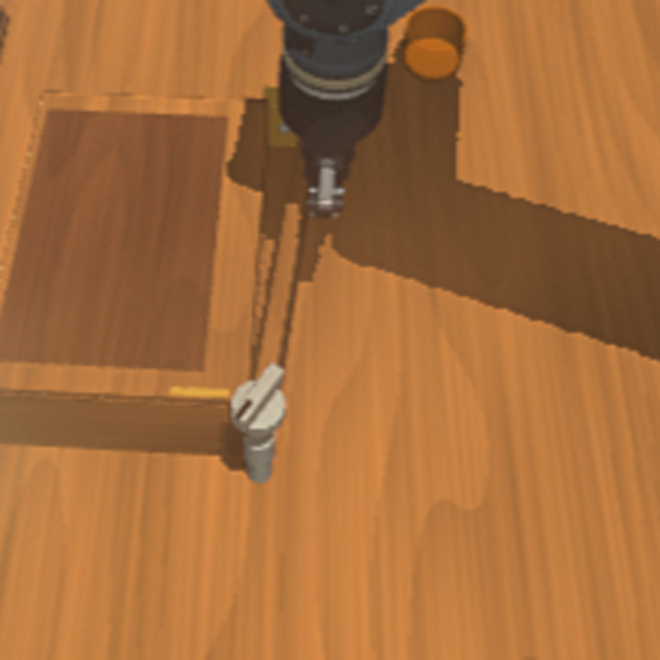

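Request:
{"name": "send_rows", "arguments": {
  "commands": [2,1,4,0,0,0,0,2,1,8,0,0,0,0,2,1,12,0,0,0,0,3,1,15,0,0,0,0,3,1,17,0,0,0,0,3,1,19,0,0,0,0]
}}

```text
clock: 41.35
tool_pos: [562.4, 41.9, 59.6]
tcp_rot: [-1.198, 1.234, -1.238]
force: [-7.1, -0.6, 4.9]
width: -0.2
```

Request:
{"name": "send_rows", "arguments": {
  "commands": [0,0,1,0,0,0,0,0,0,2,0,0,0,0,0,0,3,0,0,0,0,0,0,4,0,0,0,0]
}}

```text
clock: 41.75
tool_pos: [562.4, 42.0, 59.3]
tcp_rot: [-1.205, 1.24, -1.234]
force: [-9.7, -0.8, 6.6]
width: -0.4
```

Run:
```python
from sweep import *
look("ad")
```

```text
t 41.75 tcp [562.4  42.   59.3] F [-9.7 -0.8  6.6] w -0.4
```

View pics/ad.png

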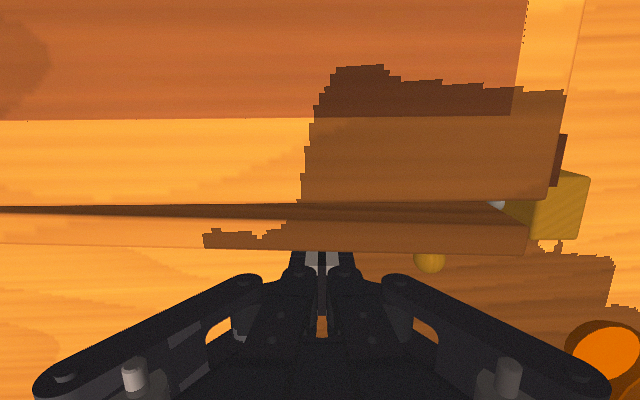

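Request:
{"name": "send_rows", "arguments": {
  "commands": [0,0,3,0,0,0,0,0,0,5,0,0,0,0,0,0,7,0,0,0,0,0,0,9,0,0,0,0,0,0,9,0,0,0,0]
}}

```text
clock: 42.3
tool_pos: [569.9, 41.7, 58.9]
tcp_rot: [-1.208, 1.242, -1.232]
force: [-5.4, -0.8, 2.6]
width: 0.2
```

Request:
{"name": "send_rows", "arguments": {
  "commands": [0,0,2,0,0,0,0,0,0,4,0,0,0,0,0,0,5,0,0,0,0,0,0,5,0,0,0,0]
}}

```text
clock: 42.7
tool_pos: [569.7, 41.8, 58.6]
tcp_rot: [-1.216, 1.25, -1.226]
force: [-11.1, -2.0, 7.9]
width: 0.0
```

Run:
```python
from sweep import *
look("ae")
```

```text
t 42.7 tcp [569.7  41.8  58.6] F [-11.1  -2.    7.9] w 0.0
```

View pics/ae.png

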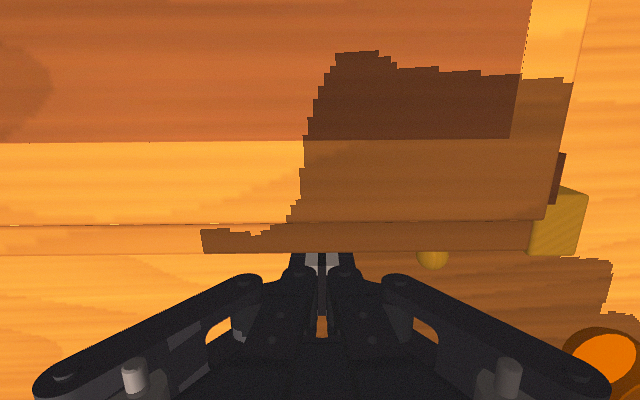

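Door is flush and parallel with the front. I'll back away and go to the collar.

Run:
```python
from h import *
print(goto([540,43,60]),goto([540,100,200]),goto([592,235,215],down(np.radians(-33.8))))
```

```text
(array([ -0.2,  -0.6, -29.8]), array([0., 0., 0.])) (array([ -56.4, -140.9,  -35.2]), array([0., 0., 0.])) (array([-192.9, -157.9,   11.8]), array([  1.5, -58.1,  -0.4]))
```

Request:
{"name": "send_rows", "arguments": {
  "commands": [0,0,-10,0,0,0,0,0,0,-30,0,0,0,0,0,-40,-33,0,0,0,0,0,-80,-35,0,0,0,0,0,-120,-35,0,-4,0,0.3,-15,-150,-35,0,-10,0,0.5,-55,-155,-25,0.5,-18,0,0.5,-90,-157,-15,1,-26,0,0.5,-125,-158,-5,1,-34,0,0.5,-160,-158,5,1,-42,0,0.5,-193,-158,12,1.5,-50,0,0.5,-193,-158,12,1.5,-58,0,0.5,-193,-158,12,1.5,-58,0,0.5,-193,-158,12,1.5,-58,0,0.5,-193,-158,12,1.5,-58,0,0.5]
}}

```text
clock: 44.25
tool_pos: [592.6, 234.5, 215.2]
tcp_rot: [-1.515, 0.469, -0.463]
force: [-0.9, -0.2, 0.1]
width: 42.5
```

Run:
```python
from h import *
look("af"); im=cv2.imread("pics/raw_af.png")[:,:,::-1]; save("af2",im,(250,130,400,260),5)
im=imaging.snapshot("side"); save("af_side",im,(240,180,460,400),3)
```

```text
t 44.25 tcp [592.6 234.5 215.2] F [-0.9 -0.2  0.1] w 42.5
```

View pics/af.png

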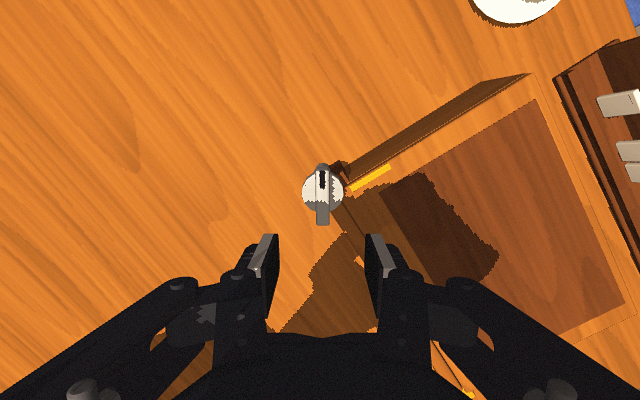

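View pics/af2.png

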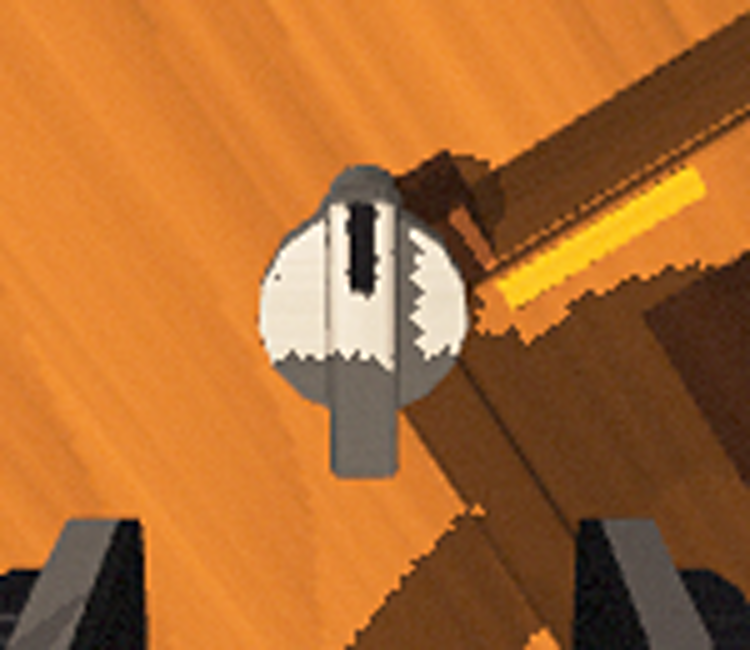

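View pics/af_side.png

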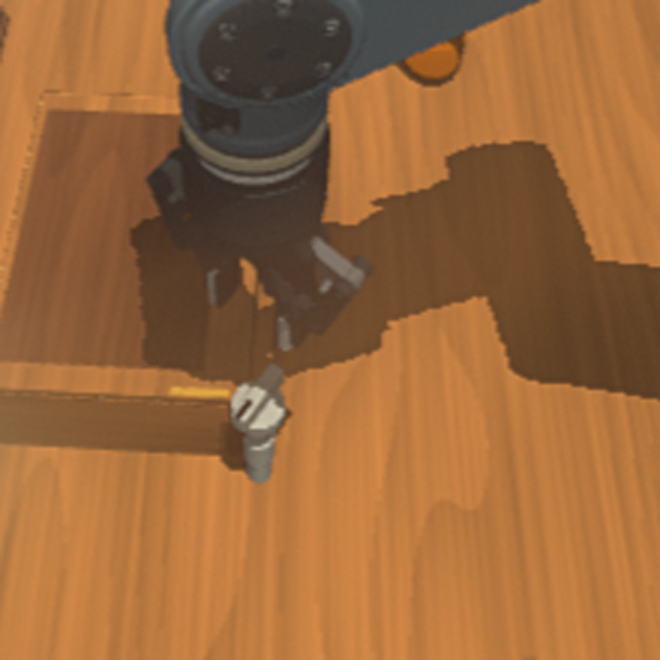

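Run:
```python
from h import *
np.set_printoptions(precision=1,suppress=True)
c=pickle.load(open("af.pkl","rb")); X=onz(c,250+362.5/5,130+339/5,124); print(X)
c1=pickle.load(open("p_st.pkl","rb")); print(tri([(c,322.5,197.8),(c1,155,150)]))
p,R=pose(); print(R.inv().apply(X-p), R.as_matrix().round(3))
print(goto([X[0],X[1],109],down(np.radians(-33.8))))
```

```text
[593.3 233.9 124. ]
(array([592.5, 233.9, 123.8]), [np.float64(0.7225756534305471), np.float64(0.7225756534306089)])
[ 1.5 91.3 -0.3] [[ 0.8 -0.   0.6]
 [-0.6  0.   0.8]
 [-0.  -1.   0. ]]
(array([  1.6, 106.3,  -0.4]), array([-0.2, -0.2, -0.3]))
```

Request:
{"name": "send_rows", "arguments": {
  "commands": [0.3,40,0,0,0,0,0.5,0.3,75,0,0,0,0,0.5,0.3,98,0,0,0,0,0.5,0.3,106,0,0,0,0,0.5,0.3,106,0,0,0,0,0.5,0.3,106,0,0,0,0,0,0.3,106,0,0,0,0,0,0.3,106,0,0,0,0,0,0.3,106,0,0,0,0,0,0.3,106,0,0,0,0,0],
  "force": 40
}}

```text
clock: 45.35
tool_pos: [593.3, 235.4, 111.2]
tcp_rot: [-1.513, 0.466, -0.464]
force: [-0.6, 0.8, 5.9]
width: 9.8
```

Gripped at 9.8 mm. Now turning clockwise (+ about tool y).

Request:
{"name": "send_rows", "arguments": {
  "commands": [0,0,0,0,6,0,0,0,0,0,0,12,0,0,0,0,0,0,18,0,0,0,0,0,0,24,0,0,0,0,0,0,30,0,0,0,0,0,0,36,0,0,0,0,0,0,42,0,0,0,0,0,0,47,0,0,0,0,0,0,52,0,0,0,0,0,0,55,0,0,0,0,0,0,57,0,0,0,0,0,0,58,0,0,0,0,0,0,58,0,0]
}}

```text
clock: 46.65
tool_pos: [593.4, 235.1, 111.2]
tcp_rot: [-1.187, 1.237, -1.23]
force: [-0.3, -1.0, -1.6]
width: 10.2
```

Run:
```python
from h import *
o=readout.get_obs(); p,R=pose(); x=R.as_matrix()[:,0]; print(np.degrees(np.arctan2(x[1],x[0])),o["ft_torque"].round(2),o["joint_pos"].round(2))
look("ag")
```

```text
-91.99030942565189 [-0.37 -0.09  0.12] [0.2  0.69 1.5  0.01 0.95 1.8 ]
t 46.65 tcp [593.4 235.1 111.2] F [-0.3 -1.  -1.6] w 10.2
```

View pics/ag.png

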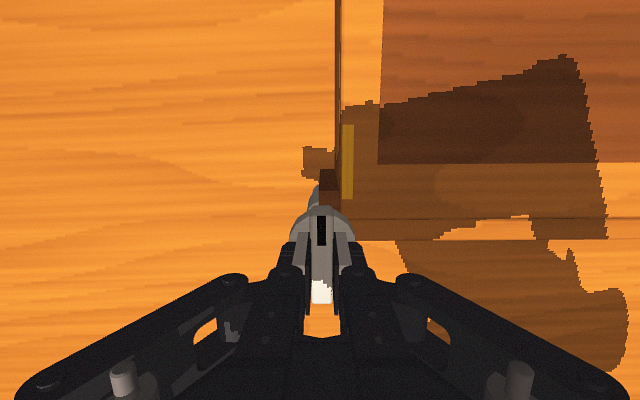

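Request:
{"name": "send_rows", "arguments": {
  "commands": [0,0,0,0,1.5,0,0,0,0,0,0,3,0,0,0,0,0,0,3,0,0]
}}

```text
clock: 47.0
tool_pos: [593.4, 235.1, 111.3]
tcp_rot: [-1.162, 1.274, -1.268]
force: [-0.2, -0.6, -1.3]
width: 9.5
```

Run:
```python
from h import *
o=readout.get_obs(); p,R=pose(); x=R.as_matrix()[:,0]; print(np.degrees(np.arctan2(x[1],x[0])),o["ft_torque"].round(2))
```

```text
-94.90338963008192 [-0.15 -0.05  0.84]
```

Request:
{"name": "send_rows", "arguments": {
  "commands": [0,0,0,0,0,0,0.3,0,0,0,0,0,0,0.5,0,0,0,0,0,0,0.5,0,0,0,0,0,0,0.5,0,-30,0,0,0,0,0.5,0,-70,0,0,0,0,0.5,20,-110,-10,0,0,0,0.5,50,-140,-30,0,0,0,0.5,80,-150,-60,0,0,0,0.5,100,-150,-90,0,0,0,0.5,100,-150,-90,0,0,0,0.5,100,-150,-90,0,0,0,0.5]
}}

```text
clock: 48.2
tool_pos: [494.8, 142.1, 261.3]
tcp_rot: [-1.161, 1.274, -1.269]
force: [0.7, 0.1, 0.1]
width: 43.1
```

Run:
```python
from h import *
look("ah"); im=imaging.snapshot("side"); save("ah_side",im,(220,100,460,320),3); im=imaging.snapshot("scene"); save("ah_scene",im)
im=cv2.imread("pics/raw_ah.png")[:,:,::-1]; save("ah2",im,(100,0,500,200),2)
```

```text
t 48.2 tcp [494.8 142.1 261.3] F [0.7 0.1 0.1] w 43.1
```

View pics/ah.png

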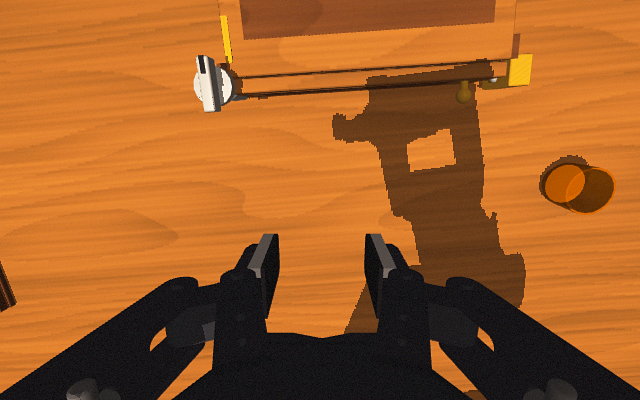

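View pics/ah_side.png

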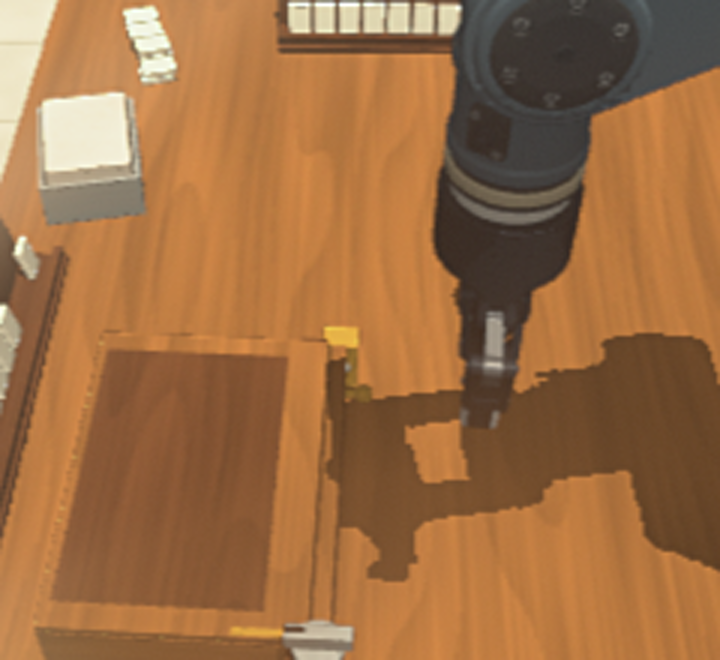

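View pics/ah_scene.png

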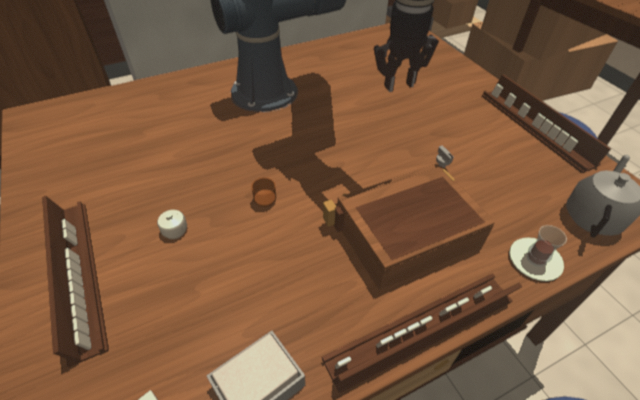

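Run:
```python
from h import *
im=cv2.imread("pics/raw_ah.png")[:,:,::-1]; save("ah3",im,(380,30,560,130),4.4);save("ah4",im,(170,0,380,130),3.6)
```

```text
(no output)
```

View pics/ah3.png

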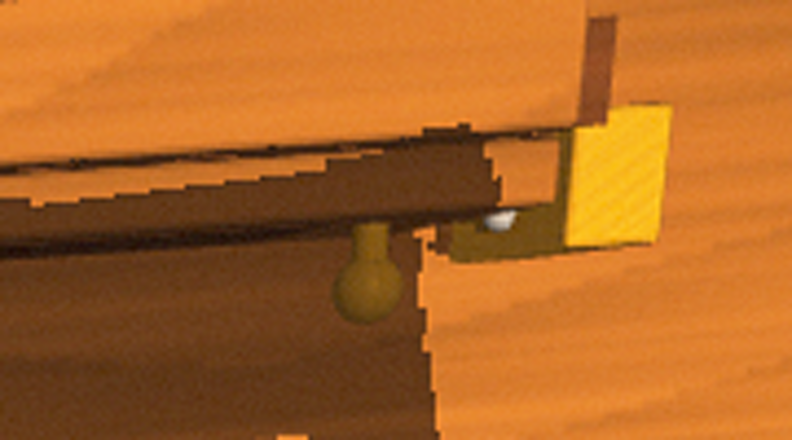

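View pics/ah4.png

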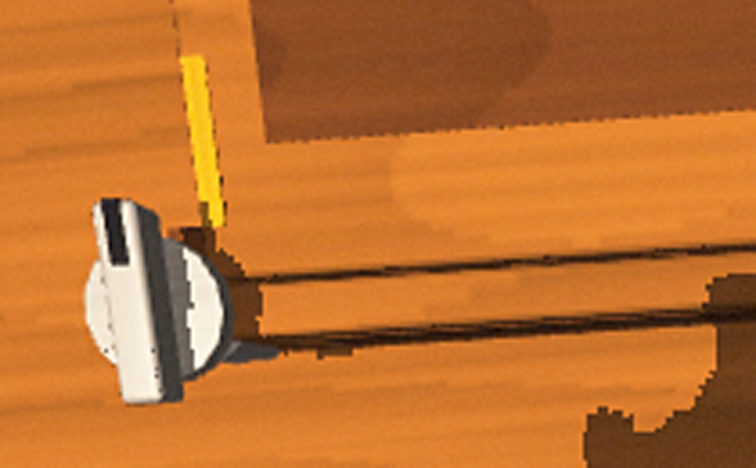

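Run:
```python
from h import *
c=pickle.load(open("ah.pkl","rb"))
def ang(a,b,z): 
    A,B=onz(c,*a,z),onz(c,*b,z); d=B-A; return A.round(1),B.round(1),np.degrees(np.arctan2(d[1],d[0])).round(2)
print("door",ang((249,96),(498,76.6),86)); print("cab",ang((239.4,78.6),(510.7,59.1),90))
q=lambda x,y:(170+x/3.6,y/3.6)
print("bar",ang(q(138,403),q(108,200),124),"bar centreline edges",ang(q(122,403),q(94,205),124),ang(q(160,400),q(128,198),124)); print("mark",ang(q(215,225),q(193,55),90))
```

```text
door (array([582.1, 205.9,  86. ]), array([578.6, -36.8,  86. ]), np.float64(-90.83))
cab (array([598.5, 211.8,  90. ]), array([592.9, -45.5,  90. ]), np.float64(-91.23))
bar (array([569.6, 235. , 124. ]), array([615.4, 233.5, 124. ]), np.float64(-1.84)) bar centreline edges (array([569.9, 238.9, 124. ]), array([614.7, 237. , 124. ]), np.float64(-2.44)) (array([569.8, 229.5, 124. ]), array([615.5, 228.8, 124. ]), np.float64(-0.91))
mark (array([613.5, 218.7,  90. ]), array([653.5, 217.6,  90. ]), np.float64(-1.56))
```

Door is parallel to the front within 0.4° (an unseated door would show about 2.3°). The pointer is along the mark within about 0.3°, and the robot is clear. Handing in.

```bash
python3 -c "
from rig import job; print(job.job_done())"
```

```text
the job is handed in; nothing more can be done
None
```

The table is cleared, the cabinet is shut and locked, and I handed the job in at about 48 s. No verdict came back.

**What I did:**
- **Items:** All four were out. I laid the tile box, ashtray, strainer and coaster upright in their own nests and let go.
- **Tray:** The first push stopped about 4 mm short because the gripper's knuckles met the cabinet roof. That was contact by the gripper at about 12 N. I tilted the fingertips forward and pushed again until the tray met its stop.
- **Door:** I swung it round and pushed it through its spring catch.
- **Collar:** I turned it clockwise against its stop, released it and moved the arm clear.

**Last checks:**
- **Nests:** Before the tray went in, a gap showed round every item. I did not measure how deep each one sat, and I did not look inside again after shutting the door.
- **Tray home:** The push stopped firmly about where the home position should be (face near x 600 mm), with the board no longer sticking out past the front.
- **Door:** It is parallel to the cabinet front within 0.4°; it would show about 2.3° if it had sprung back.
- **Collar:** The pointer lines up with the brass mark within about 0.3°.
- **Cup and pot:** The amber cup and sugar pot look unmoved in the final view.

**Disagreements:** The side camera put the nests 4–6 mm further left than the wrist camera did. The wrist readings, corrected by about 1.3 mm, proved right when placing.

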